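Finish a screen-print run: unload the jig, stand the housings to dry, close screen and ink

ROBOT

A 6-joint arm with a two-finger parallel gripper is mounted at the origin on the work surface. World frame = base frame: x ahead of the robot, y to its left, z up, the work surface at z = 0. Lengths are in m, angles in rad, forces in N, time in s.
With the tool pointing down it reaches from about 0.15 to 0.775 m from the base axis. Payload 6.1 kg.
Tool frame: the origin (TCP) lies on the mounting face of the last link; the fingertips stand 173 mm ahead of it and the grasp point (between the pads) lies 155 mm ahead of it (manip.nose_length is the distance from the TCP to the fingertips, in m); z points along the fingers, y is the line along which they close (so a half turn about z gives the same grasp; the last joint's range is limited). The gripper opens to 85 mm and grips with 20 to 120 N. Pads are 22 mm wide; open, the fingers measure 114 mm over their backs; the gripper's body (76 mm by 85 mm) begins 54 mm behind the grasp point. The pads swing forward as they close: fully open they stand 13 mm farther back than shut.
Start: joints at [1.135, 0.126, -0.04, 1.405, 0, 1.571], TCP at [0.222, 0.476, 0.405] pointing down, gripper open.
Joint ranges: [-2.72, 2.72], [-0.95, 1.95], [-1.27, 1.35], [-1.78, 2.02], [-1.46, 1.47], [-3.14, 3.14]. Speed limits (rad/s): [2.39, 2.39, 3.01, 3.14, 3.14, 3.14].

INTERFACE

Orientations are given as a unit quaternion [x, y, z, w].
In Python, from rig import status, vision, manip gives the robot as it stands.
- The arm moves only by the tool drive_tool, never from a script. Its argument "motion" is text: rows parted by semicolons, each of 4 numbers parted by spaces: the shift along the world's x, y, z in mm, then the turn about the world's z in rad. A call has 1 to 8 rows; each row is the pose to reach, as a shift and turn from the pose commanded when the call began; what a row does not reach only later rows make up. A row lasts 1/12 s, in which the tool goes at most 41.7 mm and 7.16 degrees, less where a joint would pass 70% of its speed; a pose out of reach is approached as far as the arm can. A call with a gripper value outside its range is refused whole. "gripper" is the finger opening in mm, from 0 to 85.4, set as the call begins (left out, the last holds). The fingers move at their own pace and stop on an object; "newtons" is the grip in N (left out, the last holds). Time passes only in rows, so rows that repeat a pose let the fingers close. It gives the time, the measured TCP pose, the force, the opening and the grip force at its end, in the units of the state.
- status.observe(): the state, without advancing time (a new reading comes with each control period).
- vision.get_image(name): name is "side" or "top"; returns a dict with "img" (480x640x3 uint8, red, green, blue), "fx", "fy", "cx", "cy" (pixels), "k1" (the pictures are not rectified: a ray, as slopes to the right and down, at radius r is drawn at 1 + k1 r^2 times it, then the intrinsics apply), "world_from_camera" (4x4, takes a point from camera to world coordinates). Camera axes: x right, y up, looking along -z (the intrinsics and any distortion apply to the point x, -y, -z); pixel columns grow to the right and rows downward; lengths in m; the calibration is good to about 2 mm. A picture is of the moment at which its call begins. There is no depth.
- manip.job_done(): hands the job in; it is judged then, once.
The state is a dict: "clock": time; "q": joint angles; "qd": joint speeds; "effort": joint torques, N m; "ee_pos": TCP position; "ee_rot": TCP orientation; "force": force on the tool from outside, world axes, zero at the start; "wrist_torque": the same for the moment, N m; "width": opening from 0.0 (shut) to 1.0 (fully open); "gripper_force": force on a finger pad.
Only numpy, scipy, OpenCV 4.12 (cv2) and the standard library are available. Lean on these libraries where they do the work, as an engineer would, in place of code of your own. Each camera call takes 0.05 s, during which the arm holds its last target. There are 200 camera calls.

TASK

Finish off this print run: raise the screen well clear, take the printed housing off the jig, then lower the screen fully again. Stand that housing and every housing lying on the black mat upright on the plywood drying board, each on its plain end with the folded ear up, steady by itself and not touching another, and put the loose lid on the open blue ink pot so that it sits seated and level. Leave the other things on the bench where they are.

Things in the scene. Friction and masses are not known exactly. Their poses are not given: they have to be found in the camera images.
- station: hand screen-printing rig, fixed: steel base plate 310 x 200 x 15 mm. Origin: on the table under the middle of the support block; x points away from the robot toward the hinge posts (140 mm along x, 82 mm either side, 165 mm tall; the counterweight behind reaches 190 mm).
- jig_top (a point): middle of the top of the jig, an aluminium block 150 (along the rig's x) x 41 x 50 mm, its top 65 mm above the table; the housing on it straddles the block loosely (2 mm a side, web resting on the block) and must be lifted straight up about 45 mm to come free
- screen (a joint): hinge of the screen in rad: 0 = down (level, 4 mm above the housing on the jig), grows as the handle end is raised, stop at 1.1. Counterweighted, with friction: it stays where it is left; moving it takes about 3 N at the handle.
- screen_handle (a point): middle of the screen's lifting handle: a round steel bar 12 mm thick, 92 mm free length, parallel to the rig's y, on the screen's robot-side end; 34 mm free gap between the bar and the wooden frame. 280 mm from the hinge axis, 83 mm above the table when down.
- screen_hinge (a point): hinge axis of the screen (along the rig's y), 83 mm above the table. The screen is a wooden frame 220 x 180 x 24 mm with a see-through teal mesh.
- housing1: U-shaped cover of 2 mm grey sheet, 170 long, 48 wide, 38 deep, 0.2 kg. Origin: middle of the 48 x 38 outline at the plain end; z along the length to the ear end (z = 170, a bright 15 mm tab folded inward); side walls' outer faces at y = +-24; printed web's face at x = -19, open side at x = +19. Starts on the jig under the screen, printed face up, ear end toward the robot, lower edges 29 mm above the table
- housing2: Same as housing1. Starts lying on the mat, printed face up (x axis down), ear end roughly toward the robot, centre lines about 92 mm apart; may be absent
- housing3: Same as housing1. Starts lying on the mat, printed face up (x axis down), ear end roughly toward the robot, centre lines about 92 mm apart; may be absent
- housing4: Same as housing1. Starts lying on the mat, printed face up (x axis down), ear end roughly toward the robot, centre lines about 92 mm apart; may be absent
- mat: fixed black rubber mat 210 (x) x 270 (y) x 4 mm, origin at the middle of its underside
- board: fixed plywood drying board 220 (x) x 240 (y) x 12 mm, origin at the middle of its underside, its top 12 mm above
- pot: open blue plastic ink pot, 58 mm outer diameter, 55 mm tall, 3 mm wall (mouth 52 mm), 0.5 kg, loose. Origin: middle of its underside, z up
- pot_rim (a point): centre of the pot's mouth, at the height of its rim
- lid: plain white plastic lid, loose, 40 g, lying right way up: a flange 62 mm across and 6 mm thick above a plug 47 mm across and 7 mm deep. Origin: middle of the plug's underside, z up; when seated the origin lies 7 mm below the rim
- squeegee: squeegee lying down, wooden back with a black rubber blade, 150 x 40 x 22 mm; to be left alone
- ink_knife: ink spatula; to be left alone
- tape_roll: yellow ring, a roll of tape, 90 mm across, 24 mm high; to be left alone
- thinner: white bottle with a red cap, 64 mm across, 170 mm tall; to be left alone
- red_pot: second ink pot, all red, already closed, 58 mm across, 61 mm tall; to be left alone
- cleaning_brush: brush; to be left alone

How it is judged:
By the outcome, as a careful person would: the job done as asked, in the order asked, and still so for the second after the job is handed in, with the robot touching nothing.
Of housing2, housing3, housing4 only 2 to 3 are there at a start; the rules pass over those that are not, and their reading is None.
At some moment in a run one of lid may be knocked a few centimetres aside while the robot is not near it.
Once in a run the grip may slacken for a moment while it holds something.
It also fails if it takes over 210 s, if anything falls off the work surface, if the arm or the gripper's body presses on something with over 40 N, if the wrist force passes 120 N, or if a joint passes its speed limit or range.

## Working session

There is one attempt and no reset: what is moved stays moved. The work goes in short steps, Python scripts to look and compute and a tool call to move; the robot and the scene stay as the last step left them, time stands still between calls to the robot, and variables do not carry over. Pictures are saved under pics/ and viewed, at most 14 in all, crops included, and the job is handed in when it is done.

Besides the shell and the picture viewer there is one more tool, called after "Emit:" as name(argument=value, ...), one argument or row to a line, values as JSON. drive_tool: Moves the arm, as the interface text tells. Its arguments: {"type":"object","properties":{"motion":{"type":"string"},"gripper":{"type":"number"},"newtons":{"type":"number"}},"required":["motion"]}

```bash
mkdir -p pics; ls
python3 - <<'E'
from rig import status, vision, manip
import cv2,numpy as np
np.set_printoptions(precision=4,suppress=True)
print(status.observe(), manip.nose_length)
for n in("side","top"):
    d=vision.get_image(n); cv2.imwrite(f"pics/{n}0.png",d["img"][:,:,::-1])
    print(n,{k:v for k,v in d.items() if k!="img"})
E
```

```text
pics
{'clock': 0.0, 'q': array([ 1.135 ,  0.1264, -0.0406,  1.4054,  0.    ,  1.5708]), 'qd': array([-0.0015, -0.0016,  0.0016, -0.0019, -0.0001, -0.0005]), 'effort': array([ -0.0002, -43.5915,  35.2923,   0.0172,   0.    ,  -0.    ]), 'ee_pos': array([0.2215, 0.4758, 0.4039]), 'ee_rot': array([ 0.2162,  0.9764, -0.0008, -0.0002]), 'force': array([ 0.1087,  0.3254, -0.4436]), 'wrist_torque': array([ 0.0272, -0.0103, -0.0591]), 'gripper_force': 0.0, 'width': 0.9977125991400574} 0.1734
side {'fx': 571.2253888360292, 'fy': 571.2253888360292, 'cx': 311.4524624813715, 'cy': 235.3051771367561, 'k1': 0.020273180903569277, 'world_from_camera': array([[-0.998 ,  0.046 , -0.0422,  0.5019],
       [-0.0624, -0.7232,  0.6878,  0.9072],
       [ 0.0011,  0.6891,  0.7247,  1.064 ],
       [ 0.    ,  0.    ,  0.    ,  1.    ]])}
top {'fx': 536.3110568997922, 'fy': 536.3110568997922, 'cx': 325.7814357862084, 'cy': 245.27401357165581, 'k1': -0.06342706873400021, 'world_from_camera': array([[ 0.0272,  0.996 , -0.0855,  0.4195],
       [-0.9996,  0.0281,  0.0099,  0.0136],
       [ 0.0123,  0.0851,  0.9963,  1.3458],
       [ 0.    ,  0.    ,  0.    ,  1.    ]])}
```

View pics/side0.png

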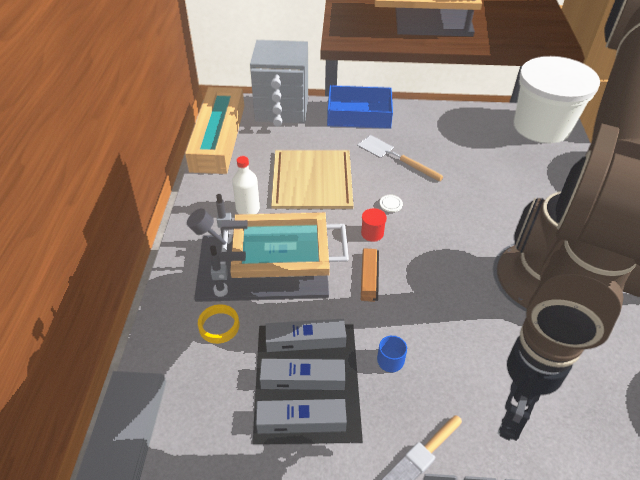

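View pics/top0.png

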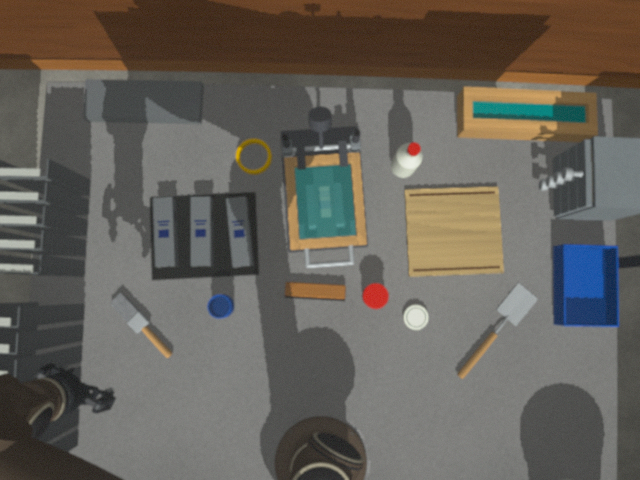

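```bash
cat > h.py <<'E'
import cv2,numpy as np
from rig import status,vision,manip
from scipy.optimize import least_squares
np.set_printoptions(precision=4,suppress=True)
def shot(n,save=None):
    d=vision.get_image(n)
    if save: cv2.imwrite(f"pics/{save}.png",d["img"][:,:,::-1])
    return d
def crop(d,x0,y0,x1,y1,s,name):
    im=cv2.resize(d["img"][y0:y1,x0:x1,::-1],None,fx=s,fy=s,interpolation=cv2.INTER_CUBIC)
    for u in range(-(-x0//20)*20,x1,20):
        cv2.putText(im,str(u),(int((u-x0+.5)*s),10),0,.35,(0,0,255),1); cv2.line(im,(int((u-x0+.5)*s),12),(int((u-x0+.5)*s),18),(0,0,255),1)
    for v in range(-(-y0//20)*20,y1,20):
        cv2.putText(im,str(v),(0,int((v-y0+.5)*s)+4),0,.35,(0,0,255),1); cv2.line(im,(24,int((v-y0+.5)*s)),(30,int((v-y0+.5)*s)),(0,0,255),1)
    cv2.imwrite(f"pics/{name}.png",im)
def proj(d,P):
    T=np.linalg.inv(d["world_from_camera"]); P=np.atleast_2d(P)
    c=P@T[:3,:3].T+T[:3,3]; s=np.c_[c[:,0],-c[:,1]]/-c[:,2:]
    s=s*(1+d["k1"]*(s**2).sum(1,keepdims=True))
    return s*[d["fx"],d["fy"]]+[d["cx"],d["cy"]]
def atz(d,p,z):
    return least_squares(lambda q:(proj(d,[q[0],q[1],z])[0]-p),[.4,0]).x
def tri(dt,pt,ds,ps):
    r=least_squares(lambda q:np.r_[proj(dt,q)[0]-pt,proj(ds,q)[0]-ps],[.4,0,.05]); return r.x,np.sqrt(2*r.cost)
E
python3 - <<'E'
from h import *
import pickle
t=shot("top");s=shot("side"); pickle.dump((t,s),open("v0.pkl","wb"))
crop(t,145,140,385,320,3.3,"tA"); crop(t,340,140,520,340,3,"tB")
crop(s,190,185,440,450,2.25,"sA"); crop(s,260,140,420,260,4,"sB")
E
```

```text
(no output)
```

View pics/tA.png

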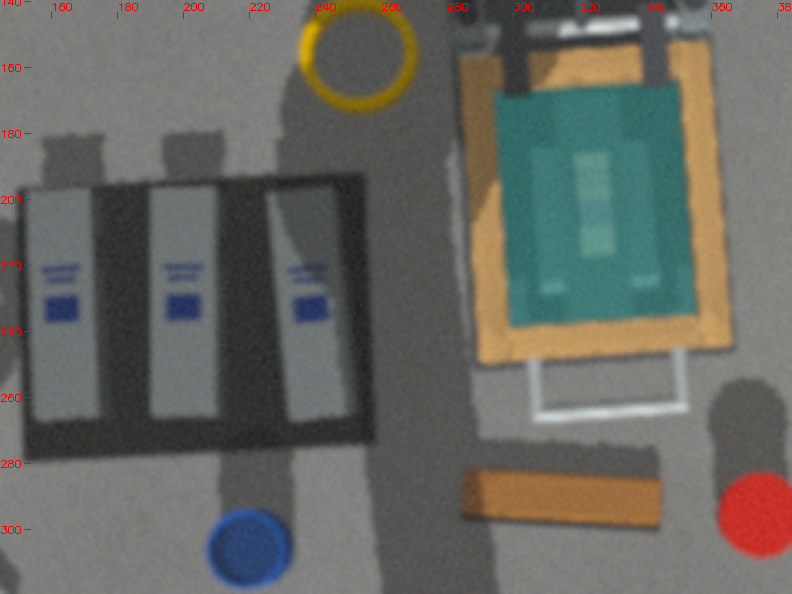

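View pics/sA.png

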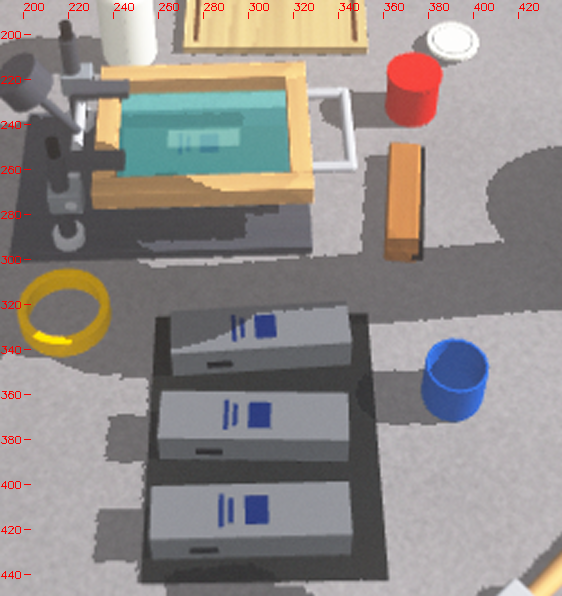

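View pics/tB.png

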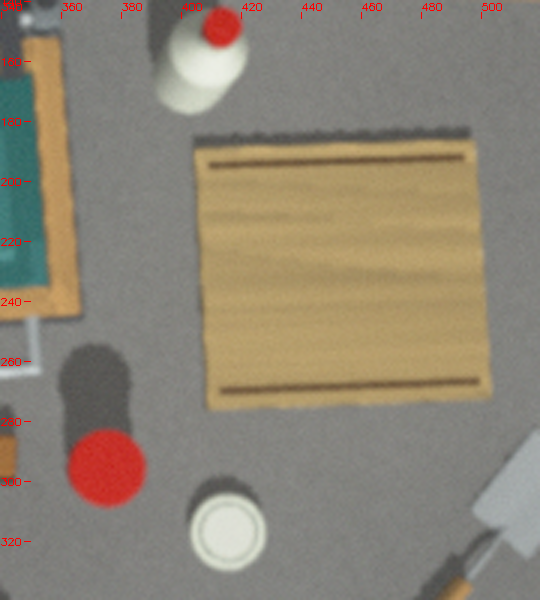

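View pics/sB.png

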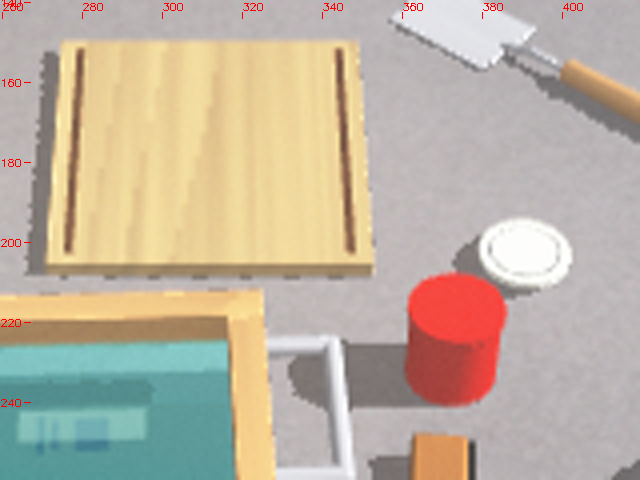

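```bash
cat > m0.py <<'E'
from h import *
import pickle
t,s=pickle.load(open("v0.pkl","rb"))
TA=lambda p:np.array(p)/3.3+[144.5,139.5]
TB=lambda p:np.array(p)/3+[339.5,139.5]
SA=lambda p:np.array(p)/2.25+[189.5,184.5]
SB=lambda p:np.array(p)/4+[259.5,139.5]
# order: y+ far, y- far, y+ near, y- near
H=dict(A=([(27,190),(92,187),(33,419),(101,417)],[(151,530),(151,487),(351,523),(350,481)]),
B=([(150,188),(217,185),(150,417),(218,416)],[(159,433),(160,392),(348,432),(348,393)]),
C=([(265,191),(333,187),(289,423),(352,415)],[(173,348),(172,325),(350,336),(349,305)]))
def rect(tp,sp,L,W,x0):
    def R(q):
        c,sn=np.cos(q[2]),np.sin(q[2])
        P=np.array([[q[0]+c*a-sn*b,q[1]+sn*a+c*b,q[3]] for a,b in [(L/2,W/2),(L/2,-W/2),(-L/2,W/2),(-L/2,-W/2)]])
        return np.r_[proj(t,P)-tp,proj(s,P)-sp].ravel()
    r=least_squares(R,x0,loss="soft_l1"); return r.x,R(r.x).reshape(-1,2)
for k,(a,b) in H.items():
    for i in range(4): print(k,i,tri(t,TA(a[i]),s,SA(b[i])))
    x,e=rect(TA(a),SA(b),.17,.048,[.4,.3,0,.04]); print(k,"pose",x,"\n",e.round(1).tolist())
x,e=rect(TB([(195,147),(474,140),(208,409),(491,397)]),SB([(47,264),(62,41),(373,264),(356,41)]),.22,.24,[.4,-.3,0,.01]); print("board",x,e.round(1).tolist())
print("frame near", tri(t,TA((478,363)),s,SA((312,187))),tri(t,TA((733,346)),s,SA((304,63))))
print("handle",tri(t,TA((537,416)),s,SA((350,167))),tri(t,TA((687,407)),s,SA((347,90))))
print("frame far", tri(t,TA((458,57)),s,SA((98,182))),tri(t,TA((710,40)),s,SA((101,67))))
print("lid",tri(t,TB((228,532)),s,SB((525,250))))
print("pot",tri(t,TA((249,547)),s,SA((456,372))))
print("red",tri(t,TB((107,467)),s,SB((458,308))))
E
python3 m0.py
```

```text
A 0 (array([0.6346, 0.4277, 0.0518]), np.float64(1.186815200992113))
A 1 (array([0.641 , 0.3829, 0.0388]), np.float64(0.8444990730527961))
A 2 (array([0.4677, 0.4128, 0.0547]), np.float64(0.21353931545306928))
A 3 (array([0.4697, 0.367 , 0.0395]), np.float64(0.5570748280744787))
A pose [0.5533 0.3973 0.0854 0.0474] 
 [[0.2, 0.7], [-0.1, 0.5], [0.5, 0.4], [-0.5, -0.1], [-1.3, 1.3], [-0.2, -3.3], [0.5, 2.4], [-0.6, -2.5]]
B 0 (array([0.6395, 0.3367, 0.049 ]), np.float64(0.9713097438110785))
B 1 (array([0.6451, 0.2891, 0.0382]), np.float64(0.8628875312124236))
B 2 (array([0.4719, 0.3274, 0.0524]), np.float64(0.28690951958625094))
B 3 (array([0.4733, 0.2802, 0.0394]), np.float64(0.4137102761193931))
B pose [0.5574 0.3083 0.0527 0.0451] 
 [[0.3, 0.4], [-0.5, 0.8], [0.5, 0.1], [-0.4, -0.0], [-1.3, 0.9], [0.0, -2.0], [0.3, 2.1], [-0.4, -1.7]]
C 0 (array([0.6379, 0.2504, 0.0523]), np.float64(1.5435952487280198))
C 1 (array([0.6467, 0.2046, 0.0218]), np.float64(1.9798926653584852))
C 2 (array([0.4714, 0.2256, 0.0497]), np.float64(0.8008375411157791))
C 3 (array([0.4756, 0.1815, 0.0371]), np.f
[... 269 characters left out ...]
 -0.0], [-1.3, -0.1], [-0.7, -0.0], [-0.5, -0.1]]
frame near (array([0.5147, 0.0859, 0.0973]), np.float64(0.22279226993553677)) (array([ 0.5317, -0.0947,  0.0914]), np.float64(0.22904270390106224))
handle (array([0.4783, 0.0435, 0.0816]), np.float64(0.2634655681853506)) (array([ 0.4858, -0.0632,  0.0849]), np.float64(1.3152528058293693))
frame far (array([0.726 , 0.1065, 0.1145]), np.float64(2.3946211523838565)) (array([ 0.7517, -0.0735,  0.0928]), np.float64(1.1320600489539812))
lid (array([ 0.3604, -0.2264,  0.0138]), np.float64(1.1010532125647674))
pot (array([0.3759, 0.253 , 0.0415]), np.float64(1.4374572160895722))
red (array([ 0.4109, -0.1202,  0.0605]), np.float64(1.5179382216886428))
```

Emit:
drive_tool(
  motion="130 -240 0 -0.5; 130 -240 0 -0.5; 130 -240 0 -0.5; 130 -240 0 -0.5; 261 -485 -30 -1.045; 261 -485 -30 -1.045; 261 -485 -30 -1.045; 261 -485 -30 -1.045",
  gripper=36,
)

```text
clock: 0.87
ee_pos: [0.3798, 0.181, 0.3917]
ee_rot: [0.66, 0.751, 0.0, 0.0]
force: [0.8, 1.0, -0.8]
width: 0.417
gripper_force: 0.0
```

```bash
cat >> h.py <<'E'
def cur():
    o=status.observe(); x,y=o["ee_rot"][:2]; phi=(2*np.arctan2(y,x)-np.pi/2)
    phi=(phi+np.pi/2)%np.pi-np.pi/2
    print("grasp",(o["ee_pos"]-[0,0,.155])*1000,"phi",round(phi,4),"q",o["q"],"w",round(o["width"]*85.4,1),"gf",round(o["gripper_force"],1),"F",o["force"],"t",round(o["clock"],1))
    return o["ee_pos"]*1000,phi
if __name__=="__main__": cur()
E
python3 h.py
cat >> m0.py <<'E'
print("TOP ONLY")
for k,(a,b) in H.items():
    C=[atz(t,TA(p),.042) for p in a]; m=np.mean(C,0); print(k,m,"yaw",np.arctan2(*((C[0]+C[1]-C[2]-C[3])[::-1])), "L",np.linalg.norm(C[0]+C[1]-C[2]-C[3])/2,"W",np.linalg.norm(C[0]-C[1]+C[2]-C[3])/2)
for z,n,p in [(.095,"frame",[(458,57),(710,40),(478,363),(733,346)]),(.083,"handle",[(537,416),(687,407)])]:
    C=[atz(t,TA(q),z) for q in p]; print(n,np.mean(C,0)); print(np.array(C))
E
python3 m0.py | sed -n '/TOP/,$p'
```

```text
grasp [379.8166 181.0158 236.6747] phi 0.1292 q [ 0.4447 -0.0709 -0.271   1.3703 -0.      1.8863] w 35.6 gf 0.0 F [ 0.7744  0.9601 -0.7799] t 0.9
TOP ONLY
A [0.5548 0.399 ] yaw 0.08668373532381511 L 0.1718174755215373 W 0.049792161842663885
B [0.5586 0.3091] yaw 0.05011594271643096 L 0.1717021241948025 W 0.05027821867061331
C [0.5593 0.2154] yaw 0.13428274984208577 L 0.17242728741701724 W 0.048768995501304764
frame [0.6336 0.0065]
[[ 0.735   0.1079]
 [ 0.7531 -0.0734]
 [ 0.5145  0.0861]
 [ 0.5317 -0.0944]]
handle [ 0.4834 -0.01  ]
[[ 0.4787  0.0435]
 [ 0.4881 -0.0635]]
```

Emit:
drive_tool(
  motion="103 -190 -60 -0.03; 103 -190 -60 -0.03; 103 -190 -60 -0.03; 103 -190 -60 -0.03; 103 -190 -60 -0.03; 103 -190 -60 -0.03; 103 -190 -60 -0.03; 103 -190 -60 -0.03",
)

```text
clock: 1.53
ee_pos: [0.4825, -0.0078, 0.3311]
ee_rot: [0.67, 0.742, -0.0, -0.001]
force: [0.5, 0.2, 0.1]
width: 0.422
gripper_force: 0.0
```

```bash
python3 h.py
```

```text
grasp [482.5484  -7.8142 176.0901] phi 0.1027 q [-0.0163  0.0575 -0.2764  1.2386  0.0003  1.4518] w 36.0 gf 0.0 F [0.506  0.1693 0.1247] t 1.5
```

Emit:
drive_tool(
  motion="0 0 -30 0; 0 0 -60 0; 1 -1 -80 0; 1 -1 -95 0; 1 -1 -95 0; 1 -1 -95 0",
)

```text
clock: 2.03
ee_pos: [0.483, -0.007, 0.2369]
ee_rot: [0.668, 0.744, -0.0, -0.0]
force: [0.1, 0.3, 0.9]
width: 0.42
gripper_force: 0.0
```

Emit:
drive_tool(
  motion="0 0 0 0; 0 0 0 0; 0 0 0 0; 0 0 0 0; 0 0 0 0; 0 0 0 0",
  gripper=8,
  newtons=25,
)

```text
clock: 2.53
ee_pos: [0.4842, -0.0078, 0.2384]
ee_rot: [0.669, 0.743, 0.001, 0.001]
force: [-1.1, 1.5, 6.9]
width: 0.126
gripper_force: 24.9
```

```bash
python3 h.py
python3 - <<'E'
import numpy as np
c,s=np.cos(.097),np.sin(.097)
for th in np.linspace(0,1.05,17)[1:]:
    d=280*(1-np.cos(th)); print(round(th,3),np.round([c*d,s*d,280*np.sin(th)],0))
E
```

```text
grasp [484.1549  -7.7763  83.3691] phi 0.1052 q [-0.0164  0.1041 -0.4351  1.0287  0.0012  1.4493] w 10.8 gf 24.9 F [-1.1114  1.5206  6.8573] t 2.5
0.066 [ 1.  0. 18.]
0.131 [ 2.  0. 37.]
0.197 [ 5.  1. 55.]
0.262 [10.  1. 73.]
0.328 [15.  1. 90.]
0.394 [ 21.   2. 107.]
0.459 [ 29.   3. 124.]
0.525 [ 38.   4. 140.]
0.591 [ 47.   5. 156.]
0.656 [ 58.   6. 171.]
0.722 [ 70.   7. 185.]
0.788 [ 82.   8. 198.]
0.853 [ 95.   9. 211.]
0.919 [110.  11. 223.]
0.984 [124.  12. 233.]
1.05 [140.  14. 243.]
```

Emit:
drive_tool(
  motion="1 0 18 0; 2 0 37 0; 5 1 55 0; 10 1 73 0; 15 1 90 0; 21 2 107 0; 29 3 124 0; 38 4 140 0",
)

```text
clock: 3.2
ee_pos: [0.5209, -0.004, 0.3775]
ee_rot: [0.669, 0.743, -0.001, -0.001]
force: [-2.2, -0.2, -1.9]
width: 0.129
gripper_force: 24.7
```

Emit:
drive_tool(
  motion="9 1 16 0; 20 2 31 0; 32 3 45 0; 44 4 58 0; 57 5 71 0; 72 7 83 0; 86 8 93 0; 102 10 103 0",
)

```text
clock: 3.87
ee_pos: [0.6219, 0.006, 0.4828]
ee_rot: [0.669, 0.743, 0.0, -0.0]
force: [-4.3, 0.1, 5.0]
width: 0.127
gripper_force: 25.2
```

```bash
python3 h.py; python3 -c "
from h import *
d=shot('side','s1')"
```

```text
grasp [621.9447   6.0343 327.8205] phi 0.1049 q [0.0096 0.3392 0.4033 1.6352 0.0003 1.4756] w 10.9 gf 25.2 F [-4.3376  0.086   5.0056] t 3.9
```

View pics/s1.png

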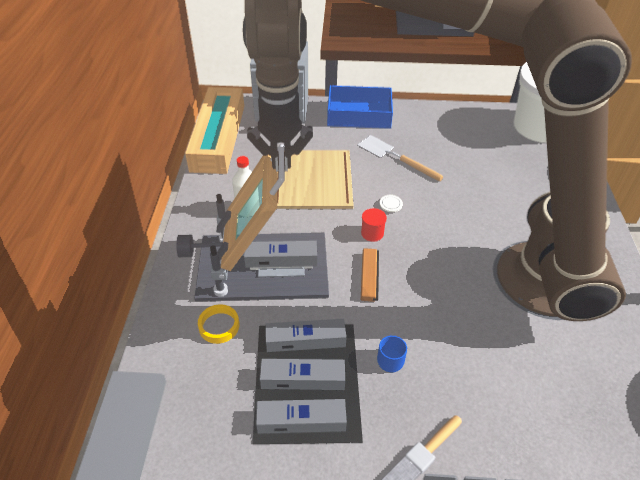

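Emit:
drive_tool(
  motion="0 0 0 0; 0 0 0 0; 0 0 0 0; 0 0 30 0; 0 0 60 0; -20 0 60 0; -60 0 60 0.1; -100 0 60 0.2",
  gripper=32,
)

```text
clock: 4.58
ee_pos: [0.5237, 0.0059, 0.5384]
ee_rot: [0.59, 0.808, -0.0, -0.0]
force: [0.4, -0.3, 1.0]
width: 0.377
gripper_force: 0.0
```

Emit:
drive_tool(
  motion="-40 0 0 0.12; -80 0 0 0.24; -120 0 0 0.36; -160 0 0 0.48; -180 0 0 0.6; -180 0 0 0.72; -180 0 0 0.84; -180 0 0 0.96",
  gripper=75,
)

```text
clock: 5.25
ee_pos: [0.3423, 0.0059, 0.5398]
ee_rot: [0.149, 0.989, 0.0, 0.001]
force: [-0.3, 0.2, 0.1]
width: 0.876
gripper_force: 0.0
```

```bash
python3 h.py; python3 -c "
from h import *
import pickle
t=shot('top');s=shot('side');pickle.dump((t,s),open('v1.pkl','wb'))
crop(s,190,140,350,300,3.7,'s2'); crop(t,270,110,390,270,3.7,'t2')
cv2.imwrite('pics/m2.png',np.hstack([cv2.imread('pics/s2.png')[:,:440],cv2.resize(cv2.imread('pics/t2.png'),(444,592))])[:,:800] if 0 else cv2.imread('pics/t2.png'))"
```

```text
grasp [342.3      5.8702 384.7716] phi 1.2708 q [ 0.0172 -0.1766 -0.0331  1.7133 -0.0001  0.3172] w 74.8 gf 0.0 F [-0.2783  0.2343  0.0656] t 5.2
```

View pics/s2.png

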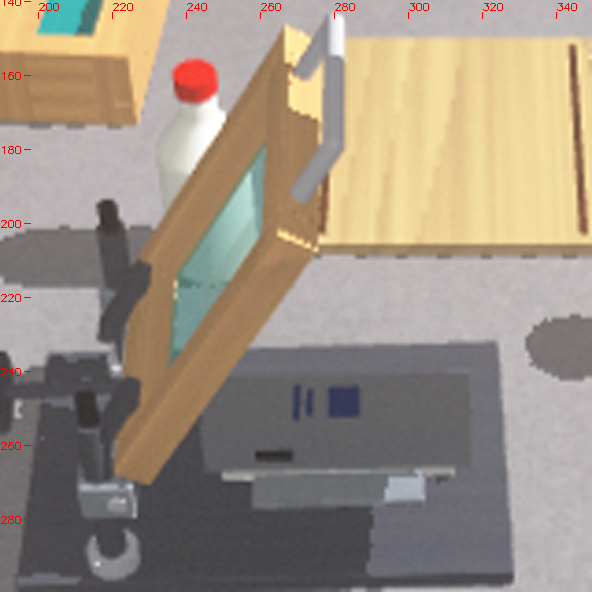

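```bash
python3 -c "
from h import *
import pickle
t,s=pickle.load(open('v1.pkl','rb'))
print(atz(s,np.array([316.5,240.6]),.067),atz(s,np.array([316,266]),.029), atz(s,np.array([244.8,266]),.029))
import math
c,sn=np.cos(.097),np.sin(.097)
o=np.array([.6226,.0045])
for a,b,z in [(-.085,-.024,.067),(-.085,.024,.029),(.085,.024,.029)]: print(o+[c*a-sn*b,sn*a+c*b])
"
```

```text
[ 0.5468 -0.0224] [0.5451 0.0247] [0.714  0.0354]
[ 0.5403 -0.0276]
[0.5357 0.0202]
[0.7049 0.0366]
```

Emit:
drive_tool(
  motion="20 -1 -35 0.12; 45 -1 -68 0.24; 70 -1 -100 0.36; 100 -2 -130 0.39; 130 -3 -155 0.39; 160 -3 -180 0.39; 190 -3 -210 0.39; 224 -3 -240 0.39",
  gripper=70,
)

```text
clock: 6.02
ee_pos: [0.5651, 0.0028, 0.3007]
ee_rot: [-0.04, 0.999, -0.0, -0.0]
force: [0.1, 0.2, 0.8]
width: 0.822
gripper_force: 0.0
```

Emit:
drive_tool(
  motion="0 0 -30 0; 0 0 -60 0; 0 0 -80 0; 0 0 -100 0; 0 0 -100 0; 0 0 -100 0",
)

```text
clock: 6.52
ee_pos: [0.5636, 0.0029, 0.2016]
ee_rot: [-0.041, 0.999, 0.0, -0.002]
force: [0.4, -0.0, 1.1]
width: 0.822
gripper_force: 0.0
```

```bash
python3 h.py
```

```text
grasp [563.5707   2.9144  46.5612] phi -1.489 q [ 0.0052  0.2751 -0.3106  0.9884 -0.     -0.0766] w 70.2 gf 0.0 F [ 0.3781 -0.0174  1.0864] t 6.5
```

Emit:
drive_tool(
  motion="0 0 0 0; 0 0 0 0; 0 0 0 0; 0 0 0 0; 0 0 0 0; 0 0 0 0; 0 0 0 0; 0 0 0 0",
  gripper=40,
  newtons=80,
)

```text
clock: 7.18
ee_pos: [0.565, 0.0018, 0.2051]
ee_rot: [-0.041, 0.999, -0.002, 0.002]
force: [-0.6, -5.8, 3.0]
width: 0.55
gripper_force: 82.9
```

Emit:
drive_tool(
  motion="0 0 8 0; 0 0 16 0; 0 0 24 0; 0 0 32 0; 0 0 40 0; 0 0 50 0; 0 0 60 0; 0 0 70 0",
)

```text
clock: 7.85
ee_pos: [0.5643, 0.0031, 0.2744]
ee_rot: [-0.042, 0.999, 0.0, 0.001]
force: [-0.1, 0.1, -2.8]
width: 0.552
gripper_force: 83.6
```

```bash
python3 h.py;  python3 -c "
from h import *
s=shot('side'); crop(s,200,120,400,300,3,'s3')"
```

```text
grasp [564.337    3.0957 119.3961] phi -1.4867 q [ 0.0054  0.2291 -0.2022  1.1381  0.0003 -0.0787] w 47.1 gf 83.6 F [-0.1167  0.1151 -2.7917] t 7.8
```

View pics/s3.png

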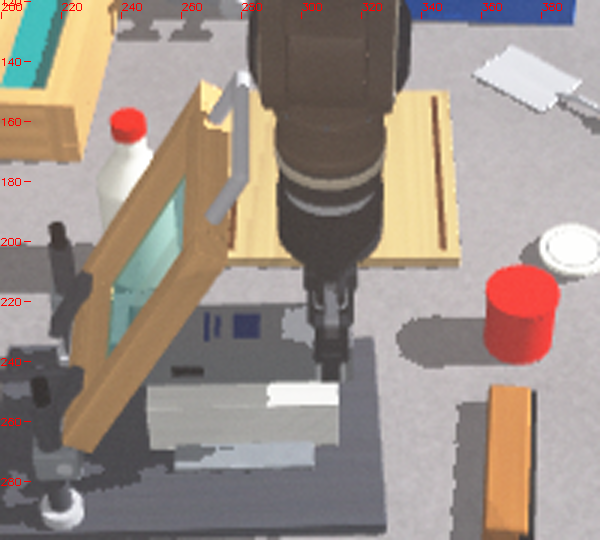

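Emit:
drive_tool(
  motion="-20 -2 0 0; -45 -4 0 0; -70 -7 0 0; -100 -9 0 0; -130 -12 10 0; -165 -16 30 0; -180 -30 60 0; -180 -60 90 0",
)

```text
clock: 8.57
ee_pos: [0.3804, -0.0551, 0.3632]
ee_rot: [-0.044, 0.999, 0.001, -0.001]
force: [2.2, -0.5, -1.2]
width: 0.552
gripper_force: 83.8
```

Emit:
drive_tool(
  motion="0 -35 20 0; 0 -70 40 0; 0 -105 50 0; 0 -140 50 0; 10 -175 50 0; 20 -200 50 0; 20 -200 50 0; 20 -200 50 0",
)

```text
clock: 9.23
ee_pos: [0.4044, -0.2575, 0.4119]
ee_rot: [-0.041, 0.999, 0.0, -0.0]
force: [0.1, 1.0, -2.3]
width: 0.549
gripper_force: 83.7
```

```bash
python3 h.py
```

```text
grasp [ 404.3666 -257.5072  256.9386] phi -1.4887 q [-0.5671  0.0401 -0.1178  1.4136  0.0002 -0.6492] w 46.9 gf 83.7 F [ 0.1268  1.0176 -2.2662] t 9.2
```

Emit:
drive_tool(
  motion="30 -30 0 0; 60 -65 0 0; 80 -100 0 0; 95 -130 -20 0; 95 -130 -40 0; 95 -130 -40 0",
)

```text
clock: 9.73
ee_pos: [0.4997, -0.3864, 0.3668]
ee_rot: [-0.042, 0.999, 0.003, -0.003]
force: [0.0, 2.3, -2.9]
width: 0.551
gripper_force: 83.7
```

Emit:
drive_tool(
  motion="0 0 0 0; 0 0 0 0; 0 0 0 0; 0 0 0 0",
  newtons=20,
  gripper=40,
)

```text
clock: 10.07
ee_pos: [0.4991, -0.3854, 0.3747]
ee_rot: [-0.043, 0.999, -0.001, 0.001]
force: [-0.5, -0.1, -2.5]
width: 0.555
gripper_force: 83.7
```

```bash
python3 h.py; python3 -c "
from h import *
s=shot('side'); crop(s,200,60,440,240,3.2,'s4')
t=shot('top'); print(atz(t,np.array([403,168]),0))"
```

```text
grasp [ 499.0589 -385.4493  219.6527] phi -1.4856 q [-0.6577  0.3285  0.1503  1.3893  0.0001 -0.7429] w 47.4 gf 83.7 F [-0.5358 -0.0685 -2.5399] t 10.1
[ 0.7391 -0.1921]
```

View pics/s4.png

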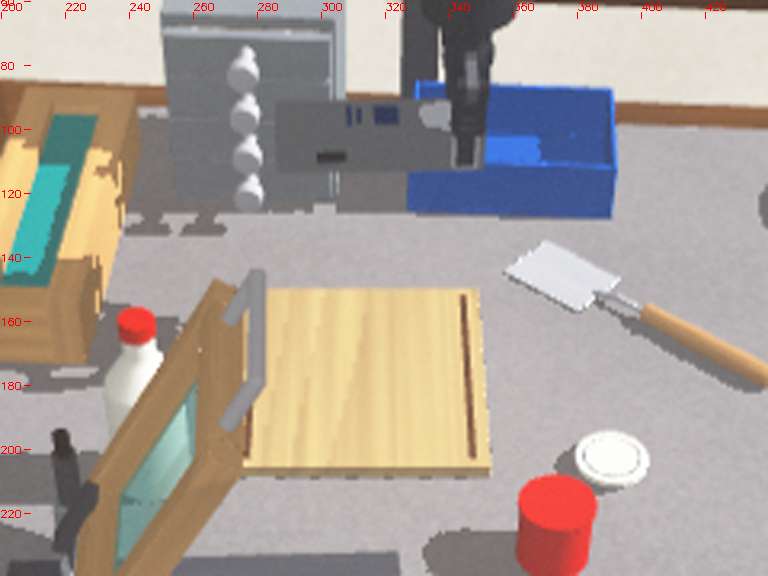

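Emit:
drive_tool(
  motion="0 0 0 0; 0 0 0 0; 0 0 0 0; 0 0 0 0",
  newtons=20,
  gripper=46,
)

```text
clock: 10.5
ee_pos: [0.4992, -0.3865, 0.3721]
ee_rot: [-0.042, 0.999, 0.0, -0.0]
force: [0.6, -0.8, -1.5]
width: 0.548
gripper_force: 83.7
```

```bash
python3 h.py
```

```text
grasp [ 499.18   -386.5156  217.1195] phi -1.4867 q [-0.6589  0.3318  0.1494  1.3884 -0.     -0.743 ] w 46.8 gf 83.7 F [ 0.6004 -0.8291 -1.5286] t 10.5
```

Emit:
drive_tool(
  motion="0 0 -40 0; 0 0 -80 0; 0 0 -120 0; 0 0 -150 0; 0 0 -170 0; 0 0 -180 0; 0 0 -186 0; 0 0 -186 0",
)

```text
clock: 11.17
ee_pos: [0.4989, -0.3862, 0.188]
ee_rot: [-0.042, 0.999, 0.0, 0.0]
force: [-0.3, 0.0, -1.6]
width: 0.55
gripper_force: 84.3
```

Emit:
drive_tool(
  motion="0 0 0 0; 0 0 0 0; 0 0 0 0; 0 0 0 0; 0 0 0 0; 0 0 0 0",
  gripper=60,
)

```text
clock: 11.67
ee_pos: [0.4993, -0.3866, 0.1861]
ee_rot: [-0.042, 0.999, -0.0, 0.0]
force: [-0.4, 1.0, -0.1]
width: 0.704
gripper_force: 0.0
```

```bash
python3 h.py
```

```text
grasp [ 499.3135 -386.5743   31.1187] phi -1.4866 q [-0.6588  0.4029 -0.1659  1.002   0.     -0.743 ] w 60.1 gf 0.0 F [-0.4366  0.9892 -0.0877] t 11.7
```

Emit:
drive_tool(
  motion="-8 -1 8 0; -8 -1 8 0; -8 -1 8 0",
)

```text
clock: 11.92
ee_pos: [0.491, -0.3878, 0.195]
ee_rot: [-0.042, 0.999, -0.0, 0.0]
force: [0.7, -0.4, -0.5]
width: 0.702
gripper_force: 0.0
```

Emit:
drive_tool(
  motion="0 0 0 0; 0 0 0 0; 0 0 0 0; 0 0 0 0; 0 0 0 0; 0 0 0 0",
  gripper=40,
  newtons=20,
)

```text
clock: 12.42
ee_pos: [0.4912, -0.3876, 0.1946]
ee_rot: [-0.042, 0.999, -0.0, 0.0]
force: [-2.4, -0.1, 5.5]
width: 0.557
gripper_force: 21.2
```

Emit:
drive_tool(
  motion="0 0 20 0; 0 0 40 0; 0 0 60 0; 0 0 80 0; 0 0 100 0; 0 0 120 0; 0 0 130 0; 0 0 130 0",
)

```text
clock: 13.08
ee_pos: [0.4917, -0.3878, 0.3261]
ee_rot: [-0.042, 0.999, -0.001, 0.001]
force: [-0.3, -0.3, -1.5]
width: 0.562
gripper_force: 21.4
```

```bash
python3 h.py; python3 -c "
from h import *
print(status.observe()['wrist_torque'])
s=shot('side','s5');t=shot('top','t5')"
```

```text
grasp [ 491.7328 -387.798   171.1224] phi -1.4865 q [-0.6678  0.3254  0.04    1.282  -0.     -0.752 ] w 48.0 gf 21.4 F [-0.2522 -0.3436 -1.4836] t 13.1
[-0.0368  0.0914  0.0058]
```

View pics/s5.png

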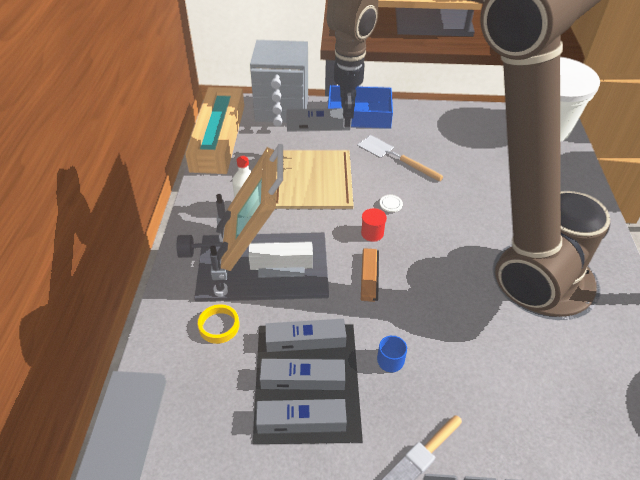

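Emit:
drive_tool(
  motion="0 0 -30 0; 0 0 -60 0; 0 0 -90 0; 0 0 -115 0; 0 0 -130 0; 0 0 -131 0; 0 0 -131 0",
)

```text
clock: 13.77
ee_pos: [0.4904, -0.3867, 0.1904]
ee_rot: [-0.042, 0.999, 0.001, -0.002]
force: [-0.6, 0.3, -1.5]
width: 0.556
gripper_force: 26.5
```

Emit:
drive_tool(
  motion="0 0 0 0; 0 0 0 0; 0 0 0 0; 0 0 0 0; -13 0 18 0; -13 0 18 0; -13 0 18 0",
  gripper=60,
)

```text
clock: 14.35
ee_pos: [0.4784, -0.3879, 0.2123]
ee_rot: [-0.042, 0.999, -0.001, 0.001]
force: [0.7, -0.8, 0.2]
width: 0.702
gripper_force: 0.0
```

Emit:
drive_tool(
  motion="0 0 0 0; 0 0 0 0; 0 0 0 0; 0 0 0 0; 0 0 0 0; 0 0 0 0",
  gripper=40,
  newtons=20,
)

```text
clock: 14.85
ee_pos: [0.4785, -0.3876, 0.2113]
ee_rot: [-0.042, 0.999, -0.0, 0.0]
force: [-0.7, -0.2, 4.6]
width: 0.555
gripper_force: 20.1
```

Emit:
drive_tool(
  motion="0 0 20 0; 0 0 40 0; 0 0 60 0; 0 0 80 0; 0 0 100 0; 0 0 120 0; 0 0 130 0; 0 0 130 0",
)

```text
clock: 15.52
ee_pos: [0.4786, -0.3878, 0.3427]
ee_rot: [-0.042, 0.999, -0.001, 0.001]
force: [0.7, -0.4, -2.4]
width: 0.552
gripper_force: 22.0
```

```bash
python3 h.py; python3 -c "
from h import *
print(status.observe()['wrist_torque'])
s=shot('side','s6');t=shot('top','t6')"
```

```text
grasp [ 478.62   -387.7536  187.6736] phi -1.4865 q [-0.6809  0.3031  0.0459  1.3111  0.     -0.7652] w 47.2 gf 22.0 F [ 0.6896 -0.4355 -2.3696] t 15.5
[-0.062   0.0783  0.0244]
```

```bash
cat >> h.py <<'E'
import pickle
def low(name):
    """side view columns: topmost/lowest changed row against the start picture"""
    b=pickle.load(open("v0.pkl","rb"))[1]["img"].astype(int); a=cv2.imread(f"pics/{name}.png")[:,:,::-1].astype(int)
    m=(abs(a-b).sum(2)>60).astype(np.uint8); m=cv2.morphologyEx(m,cv2.MORPH_OPEN,np.ones((3,3)))
    for u in range(272,372,5):
        r=np.where(m[60:215,u])[0]+60; print((u,r.min(),r.max(),len(r)) if len(r) else (u,), end=" ")
    print()
E
sed -i 's/^if __name__.*$//' h.py; echo 'if __name__=="__main__": cur()' >> h.py
python3 -c "
from h import *
low('s5');low('s6')"
```

```text
(272, np.int64(149), np.int64(214), 29) (277, np.int64(145), np.int64(214), 44) (282, np.int64(144), np.int64(214), 40) (287, np.int64(126), np.int64(214), 8) (292, np.int64(125), np.int64(214), 9) (297, np.int64(125), np.int64(214), 9) (302, np.int64(123), np.int64(214), 11) (307, np.int64(124), np.int64(214), 10) (312, np.int64(126), np.int64(214), 7) (317, np.int64(111), np.int64(214), 13) (322, np.int64(110), np.int64(214), 15) (327, np.int64(119), np.int64(130), 11) (332, np.int64(108), np.int64(130), 22) (337, np.int64(60), np.int64(130), 46) (342, np.int64(60), np.int64(130), 70) (347, np.int64(60), np.int64(130), 71) (352, np.int64(61), np.int64(117), 57) (357, np.int64(61), np.int64(86), 26) (362, np.int64(61), np.int64(82), 22) (367,) 
(272, np.int64(149), np.int64(214), 29) (277, np.int64(146), np.int64(214), 42) (282, np.int64(145), np.int64(214), 39) (287, np.int64(213), np.int64(214), 2) (292, np.int64(213), np.int64(214), 2) (297, np.int64(133), np.int64(214), 17) (302, np.int64(131), np.int64(214), 25) (307, np.int64(128), np.int64(214), 26) (312, np.int64(126), np.int64(214), 26) (317, np.int64(126), np.int64(214), 24) (322, np.int64(124), np.int64(214), 24) (327, np.int64(119), np.int64(142), 20) (332, np.int64(116), np.int64(140), 24) (337, np.int64(114), np.int64(138), 24) (342, np.int64(60), np.int64(135), 42) (347, np.int64(60), np.int64(133), 73) (352, np.int64(60), np.int64(131), 72) (357, np.int64(60), np.int64(112), 53) (362, np.int64(61), np.int64(81), 21) (367, np.int64(61), np.int64(78), 18)
```

Emit:
drive_tool(
  motion="0 0 40 0; 0 0 80 0; 0 0 60 0; 0 0 90 0; 0 0 65 0; 0 0 95 0; 0 0 65 0; 0 0 95 0",
)

```text
clock: 16.28
ee_pos: [0.4737, -0.3837, 0.4131]
ee_rot: [-0.042, 0.999, 0.014, -0.015]
force: [-1.6, 1.4, -10.7]
width: 0.555
gripper_force: 21.7
```

```bash
python3 h.py; python3 -c "
from h import *
print(status.observe()['wrist_torque'])
s=shot('side','s7');low('s7')"
```

```text
grasp [ 473.7023 -383.6874  258.1013] phi -1.4865 q [-0.6809  0.3135  0.2133  1.5124  0.0006 -0.7652] w 47.4 gf 21.7 F [ -1.5976   1.3817 -10.7108] t 16.3
[ 0.1205  0.3488 -0.0035]
(272, np.int64(149), np.int64(214), 29) (277, np.int64(146), np.int64(214), 43) (282, np.int64(145), np.int64(214), 39) (287, np.int64(161), np.int64(214), 14) (292, np.int64(161), np.int64(214), 13) (297, np.int64(162), np.int64(214), 13) (302, np.int64(161), np.int64(214), 14) (307, np.int64(162), np.int64(214), 13) (312, np.int64(213), np.int64(214), 2) (317, np.int64(213), np.int64(214), 2) (322, np.int64(212), np.int64(214), 3) (327,) (332,) (337,) (342, np.int64(129), np.int64(152), 24) (347, np.int64(114), np.int64(153), 39) (352, np.int64(60), np.int64(153), 87) (357, np.int64(60), np.int64(140), 80) (362, np.int64(61), np.int64(124), 64) (367, np.int64(91), np.int64(110), 15)
```

Emit:
drive_tool(
  motion="30 0 -25 0; 60 0 5 0; 90 0 -25 0; 120 0 5 0; 125 0 -25 0; 125 0 5 0; 125 0 -25 0; 125 0 5 0",
)

```text
clock: 17.0
ee_pos: [0.6002, -0.385, 0.4148]
ee_rot: [-0.042, 0.999, 0.014, -0.019]
force: [-2.7, 3.9, -16.9]
width: 0.553
gripper_force: 21.6
```

Emit:
drive_tool(
  motion="0 0 -25 0; 0 0 5 0; 0 0 -25 0; 0 0 5 0; 0 0 -25 0; 0 0 -25 0; 0 0 -25 0; 0 0 -25 0",
)

```text
clock: 17.67
ee_pos: [0.604, -0.388, 0.4178]
ee_rot: [-0.042, 0.999, -0.001, 0.002]
force: [0.1, 0.4, -1.9]
width: 0.553
gripper_force: 21.8
```

```bash
python3 h.py; python3 -c "
from h import *
print(status.observe()['wrist_torque'])
s=shot('side');crop(s,240,50,360,230,3.3,'s8'); cv2.imwrite('pics/s8f.png',s['img'][:,:,::-1]);low('s8f')"
```

```text
grasp [ 603.9748 -387.9573  262.8412] phi -1.4866 q [-0.571   0.5255  0.5371  1.5786  0.0002 -0.6552] w 47.2 gf 21.8 F [ 0.0976  0.3946 -1.8939] t 17.7
[-0.0445 -0.0697  0.0404]
(272, np.int64(149), np.int64(214), 25) (277, np.int64(146), np.int64(214), 43) (282, np.int64(145), np.int64(214), 39) (287, np.int64(213), np.int64(214), 2) (292, np.int64(213), np.int64(214), 2) (297, np.int64(60), np.int64(214), 30) (302, np.int64(60), np.int64(214), 62) (307, np.int64(60), np.int64(214), 69) (312, np.int64(60), np.int64(214), 31) (317, np.int64(85), np.int64(214), 13) (322, np.int64(212), np.int64(214), 3) (327,) (332,) (337,) (342,) (347,) (352,) (357,) (362,) (367,)
```

View pics/s8.png

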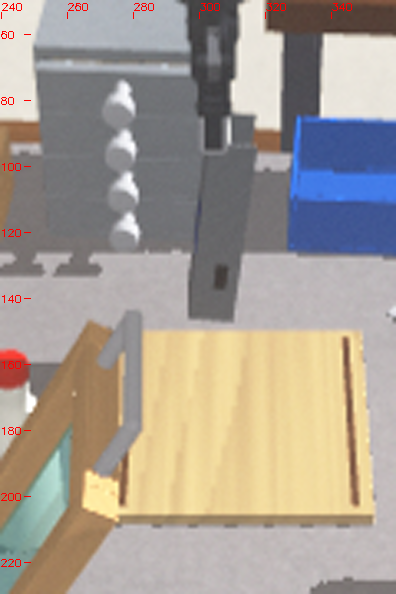

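```bash
python3 -c "
from h import *
s=pickle.load(open('v0.pkl','rb'))[1]
U=lambda a,b:np.array([a/3.3+239.5,b/3.3+49.5])
def aty(p,y): return least_squares(lambda q:proj(s,[q[0],y,q[1]])[0]-p,[.6,.1]).x
for p in [(188,317),(233,322),(256,147),(255,115),(203,150)]: print(p,aty(U(*p),-.364))
"
```

```text
(188, 317) [0.622 0.084]
(233, 322) [0.584  0.0807]
(256, 147) [0.566  0.2511]
(255, 115) [0.567  0.2792]
(203, 150) [0.6074 0.2467]
```

Emit:
drive_tool(
  motion="15 0 0 0; 30 0 -10 0; 38 0 -30 0; 38 0 -50 0; 38 0 -62 0; 38 0 -66 0; 38 0 -66 0; 38 0 -66 0",
)

```text
clock: 18.38
ee_pos: [0.6415, -0.3878, 0.3521]
ee_rot: [-0.042, 0.999, -0.001, 0.001]
force: [0.7, 0.1, -1.6]
width: 0.552
gripper_force: 21.8
```

Emit:
drive_tool(
  motion="1 0 -1 0; 2 0 -2 0; 3 0 -3 0; 4 0 -4 0; 4 0 -5 0; 4 0 -5 0; 4 0 -5 0; 4 0 -5 0",
)

```text
clock: 19.05
ee_pos: [0.6457, -0.3873, 0.3492]
ee_rot: [-0.042, 0.999, -0.001, 0.003]
force: [1.4, 1.9, 10.8]
width: 0.548
gripper_force: 22.9
```

```bash
python3 h.py; python3 -c "
from h import *
print(status.observe()['wrist_torque'])"
```

```text
grasp [ 645.6882 -387.3274  194.1504] phi -1.4863 q [-0.5405  0.5868  0.4849  1.4624  0.0009 -0.625 ] w 46.8 gf 22.9 F [ 1.4175  1.932  10.7915] t 19.1
[ 0.3461  0.0087 -0.0003]
```

```bash
cat > tilt.py <<'E'
from h import *
import sys
def rows(y,r0,r1,u0,u1,name=None):
    s=shot('side',name); b=pickle.load(open("v0.pkl","rb"))[1]["img"].astype(int)
    m=(abs(s["img"].astype(int)-b).sum(2)>60).astype(np.uint8); m=cv2.morphologyEx(m,cv2.MORPH_OPEN,np.ones((3,3)))
    for v in range(r0,r1,6):
        c=np.where(m[v,u0:u1])[0]+u0
        if len(c):
            f=lambda p:least_squares(lambda q:proj(s,[q[0],y,q[1]])[0]-p,[.6,.1]).x
            print(v,c.min(),c.max(),f([c.min(),v]),f([c.max()+1,v]))
if __name__=="__main__": a=sys.argv; rows(float(a[1]),*map(int,a[2:6]),*(a[6:7]))
E
python3 tilt.py -.364 100 190 284 345 s9
```

```text
100 284 293 [0.6519 0.2297] [0.6258 0.2308]
106 284 293 [0.6525 0.2115] [0.6262 0.2126]
112 286 294 [0.6478 0.1931] [0.6239 0.1942]
124 298 300 [0.6166 0.1564] [0.6085 0.1568]
130 286 300 [0.6497 0.1353] [0.6088 0.1372]
136 285 299 [0.653  0.1151] [0.6117 0.1171]
142 285 299 [0.6537 0.0947] [0.612  0.0968]
148 285 298 [0.6544 0.074 ] [0.6151 0.0759]
154 284 298 [0.6579 0.0526] [0.6154 0.0548]
160 284 297 [0.6587 0.031 ] [0.6186 0.0331]
166 284 292 [0.6594 0.0089] [0.6334 0.0103]
```

Emit:
drive_tool(
  motion="3 0 0 0; 6 0 0 0; 9 0 0 0; 12 0 0 0; 14 0 0 0; 14 0 0 0; 14 0 0 0",
)

```text
clock: 19.68
ee_pos: [0.6596, -0.3872, 0.3478]
ee_rot: [-0.042, 0.999, -0.001, 0.002]
force: [-0.4, 2.0, 7.0]
width: 0.548
gripper_force: 22.8
```

```bash
python3 h.py;python3 tilt.py -.364 124 190 274 345 s9
```

```text
grasp [ 659.6305 -387.1871  192.8497] phi -1.4862 q [-0.5309  0.617   0.5322  1.4819  0.0007 -0.6155] w 46.8 gf 22.8 F [-0.3925  1.9975  7.01  ] t 19.7
130 283 296 [0.6579 0.1349] [0.6196 0.1367]
136 283 296 [0.6586 0.1149] [0.62   0.1167]
142 283 297 [0.6593 0.0945] [0.6176 0.0965]
148 275 297 [0.6825 0.0725] [0.6179 0.0758]
154 274 297 [0.6864 0.0512] [0.6182 0.0546]
160 275 297 [0.6845 0.0297] [0.6186 0.0331]
166 274 292 [0.6884 0.0074] [0.6334 0.0103]
172 274 282 [ 0.6895 -0.0151] [ 0.6631 -0.0137]
178 274 282 [ 0.6905 -0.0381] [ 0.6639 -0.0366]
184 274 279 [ 0.6916 -0.0616] [ 0.6737 -0.0606]
```

Emit:
drive_tool(
  motion="0 0 0 0; 0 0 0 0; 0 0 0 0; 0 0 0 0; 0 0 0 0; 0 0 15 0; 0 0 30 0; -20 0 60 0",
  gripper=62,
)

```text
clock: 20.4
ee_pos: [0.6412, -0.3871, 0.4003]
ee_rot: [-0.043, 0.999, 0.002, -0.003]
force: [0.2, -0.4, -0.5]
width: 0.725
gripper_force: 0.0
```

```bash
python3 h.py;python3 tilt.py -.364 106 178 274 345 s10
```

```text
grasp [ 641.176  -387.1062  245.2799] phi -1.4848 q [-0.5433  0.6031  0.6244  1.5988  0.0007 -0.6292] w 61.9 gf 0.0 F [ 0.2313 -0.3568 -0.5139] t 20.4
106 282 287 [0.6578 0.2113] [0.642  0.2119]
112 281 284 [0.6611 0.1925] [0.6505 0.193 ]
130 282 296 [0.6606 0.1348] [0.6196 0.1367]
136 282 296 [0.6613 0.1147] [0.62   0.1167]
142 283 296 [0.6593 0.0945] [0.6203 0.0964]
148 275 296 [0.6825 0.0725] [0.6207 0.0756]
154 274 297 [0.6864 0.0512] [0.6182 0.0546]
160 275 296 [0.6845 0.0297] [0.6214 0.0329]
166 274 293 [0.6884 0.0074] [0.6305 0.0105]
172 274 282 [ 0.6895 -0.0151] [ 0.6631 -0.0137]
```

Emit:
drive_tool(
  motion="-10 10 40 -0.12; -20 20 80 -0.24; -40 40 120 -0.36; -60 75 155 -0.48; -60 110 155 -0.6; -60 145 155 -0.72; -60 180 155 -0.84; -60 215 155 -0.96",
  gripper=34,
)

```text
clock: 21.12
ee_pos: [0.5783, -0.1708, 0.5613]
ee_rot: [0.427, 0.904, 0.0, 0.001]
force: [1.4, 0.5, -0.0]
width: 0.401
gripper_force: 0.0
```

Emit:
drive_tool(
  motion="10 40 0 -0.12; 20 80 0 -0.24; 30 120 0 -0.36; 40 150 0 -0.48; 42 170 0 -0.6; 42 178 0 -0.6; 42 178 0 -0.6; 42 178 0 -0.6",
)

```text
clock: 21.78
ee_pos: [0.6211, 0.0052, 0.5603]
ee_rot: [0.672, 0.741, -0.0, 0.0]
force: [-0.2, 0.4, -0.5]
width: 0.397
gripper_force: 0.0
```

```bash
python3 h.py
```

```text
grasp [621.0579   5.226  405.2715] phi 0.0978 q [ 0.0085  0.4017  0.6734  1.8424 -0.0006  1.4815] w 33.9 gf 0.0 F [-0.2039  0.3519 -0.4929] t 21.8
```

Emit:
drive_tool(
  motion="1 1 -30 0; 1 1 -60 0; 1 1 -77 0; 1 1 -77 0; 1 1 -77 0",
)

```text
clock: 22.2
ee_pos: [0.6217, 0.0049, 0.4831]
ee_rot: [0.673, 0.74, -0.001, -0.0]
force: [0.2, -0.1, 1.5]
width: 0.399
gripper_force: 0.0
```

Emit:
drive_tool(
  motion="0 0 0 0; 0 0 0 0; 0 0 0 0; 0 0 0 0; 0 0 0 0; 0 0 0 0",
  gripper=8,
  newtons=25,
)

```text
clock: 22.7
ee_pos: [0.6221, 0.006, 0.4849]
ee_rot: [0.673, 0.74, 0.0, 0.002]
force: [-0.0, -2.9, 6.2]
width: 0.121
gripper_force: 24.6
```

Emit:
drive_tool(
  motion="-16 -2 -10 0; -30 -3 -20 0; -45 -5 -32 0; -58 -6 -45 0; -70 -7 -58 0; -82 -8 -72 0; -93 -9 -87 0; -102 -10 -103 0",
)

```text
clock: 23.37
ee_pos: [0.52, -0.0039, 0.3809]
ee_rot: [0.673, 0.74, 0.001, 0.002]
force: [2.8, -2.4, 0.8]
width: 0.125
gripper_force: 25.5
```

Emit:
drive_tool(
  motion="-9 -1 -16 0; -17 -1 -33 0; -23 -2 -50 0; -28 -3 -67 0; -33 -3 -85 0; -36 -4 -103 0; -37 -4 -122 0; -38 -4 -142 0",
)

```text
clock: 24.03
ee_pos: [0.4837, -0.0075, 0.24]
ee_rot: [0.673, 0.74, 0.002, 0.002]
force: [-13.1, -1.5, 62.2]
width: 0.127
gripper_force: 33.8
```

```bash
python3 h.py
```

```text
grasp [483.729   -7.5267  85.0031] phi 0.0953 q [-0.0155  0.1005 -0.4353  1.0288 -0.0001  1.46  ] w 10.9 gf 33.8 F [-13.137   -1.47    62.1801] t 24.0
```

Emit:
drive_tool(
  motion="0 0 0 0; 0 0 0 0; 0 0 0 0; 0 0 0 0; 0 0 0 0; 0 0 30 0; 0 0 70 0; 0 0 110 0",
  gripper=34,
)

```text
clock: 24.7
ee_pos: [0.4816, -0.0075, 0.3489]
ee_rot: [0.673, 0.74, -0.001, -0.001]
force: [1.4, 0.6, 1.2]
width: 0.399
gripper_force: 0.0
```

Emit:
drive_tool(
  motion="-10 20 40 0.12; -20 50 80 0.24; -20 85 100 0.36; -20 120 100 0.48; -20 150 100 0.6; -20 180 100 0.72; -20 207 100 0.84; -20 207 100 0.96",
  gripper=62,
)

```text
clock: 25.37
ee_pos: [0.4621, 0.2032, 0.448]
ee_rot: [0.25, 0.968, 0.001, -0.0]
force: [-0.1, -0.4, -0.3]
width: 0.727
gripper_force: 0.0
```

```bash
python3 h.py; python3 -c "
from h import *
s=shot('side','s11');t=shot('top','t11')
b=pickle.load(open('v0.pkl','rb'))
# screen handle patch shift vs start (side), phase of template
for d,i,(x0,y0,x1,y1) in [(s,1,(322,222,352,262)),(t,0,(300,240,360,272)),(s,1,(375,192,408,216)),(t,0,(398,300,434,336))]:
    T=b[i]['img'][y0:y1,x0:x1]; r=cv2.matchTemplate(d['img'][y0-20:y1+20,x0-20:x1+20],T,cv2.TM_CCOEFF_NORMED); _,v,_,l=cv2.minMaxLoc(r); print(v,l[0]-20,l[1]-20)
"
```

```text
grasp [462.1446 203.2353 293.0092] phi 1.0653 q [0.4139 0.0916 0.0166 1.4952 0.0015 0.9194] w 62.1 gf 0.0 F [-0.0772 -0.3523 -0.2919] t 25.4
0.4331597089767456 0 0
0.9942751526832581 0 0
0.6825330257415771 4 1
0.9981403946876526 0 0
```

Emit:
drive_tool(
  motion="8 0 -30 0.12; 8 -1 -60 0.24; 8 -1 -90 0.36; 8 -1 -120 0.48; 8 -1 -145 0.6; 8 -1 -170 0.635; 8 -1 -190 0.635; 8 -1 -190 0.635",
)

```text
clock: 26.13
ee_pos: [0.4689, 0.197, 0.2544]
ee_rot: [-0.057, 0.998, -0.001, -0.003]
force: [1.0, -0.6, -0.6]
width: 0.723
gripper_force: 0.0
```

Emit:
drive_tool(
  motion="0 0 -25 0; 0 0 -45 0; 0 0 -55 0; 0 0 -55 0",
)

```text
clock: 26.47
ee_pos: [0.4698, 0.1978, 0.2021]
ee_rot: [-0.058, 0.998, -0.0, -0.001]
force: [-0.6, 0.4, -0.5]
width: 0.727
gripper_force: 0.0
```

```bash
python3 h.py
```

```text
grasp [469.7809 197.81    47.1249] phi -1.454 q [ 0.3985  0.1801 -0.4314  0.962  -0.      0.2818] w 62.1 gf 0.0 F [-0.5767  0.44   -0.4954] t 26.5
```

Emit:
drive_tool(
  motion="0 4 1 0; 0 4 1 0; 0 4 1 0",
)

```text
clock: 26.72
ee_pos: [0.471, 0.203, 0.2058]
ee_rot: [-0.059, 0.998, 0.0, 0.001]
force: [-0.3, 0.0, 0.9]
width: 0.73
gripper_force: 0.0
```

Emit:
drive_tool(
  motion="0 0 0 0; 0 0 0 0; 0 0 0 0; 0 0 0 0; 0 0 0 0; 0 0 0 0",
  gripper=40,
  newtons=20,
)

```text
clock: 27.22
ee_pos: [0.4707, 0.2027, 0.2055]
ee_rot: [-0.06, 0.998, 0.0, 0.001]
force: [-0.2, -0.7, 5.6]
width: 0.554
gripper_force: 19.7
```

Emit:
drive_tool(
  motion="0 0 20 0; 0 0 45 0; 0 0 75 0; 0 0 110 0; 0 0 145 0; 0 0 180 0; 0 0 215 0; 0 0 240 0",
)

```text
clock: 27.88
ee_pos: [0.4699, 0.2023, 0.4475]
ee_rot: [-0.06, 0.998, 0.0, 0.001]
force: [0.7, -0.3, -2.4]
width: 0.542
gripper_force: 20.9
```

Emit:
drive_tool(
  motion="0 0 -30 0; 0 0 0 0; 0 0 -30 0; 0 0 0 0; 0 0 -30 0; 0 0 0 0; 0 0 -30 0; 0 0 0 0",
)

```text
clock: 28.55
ee_pos: [0.4637, 0.1997, 0.4238]
ee_rot: [-0.059, 0.998, -0.007, -0.018]
force: [-0.3, -0.3, -10.1]
width: 0.544
gripper_force: 21.6
```

Emit:
drive_tool(
  motion="15 0 -30 0; 30 0 0 0; 45 0 -30 0; 60 0 0 0; 60 0 -30 0; 60 0 -30 0; 60 0 -30 0; 60 0 -30 0",
)

```text
clock: 29.22
ee_pos: [0.5299, 0.2025, 0.4147]
ee_rot: [-0.06, 0.998, -0.0, -0.0]
force: [0.0, -0.6, -1.6]
width: 0.544
gripper_force: 22.6
```

```bash
python3 h.py; python3 tilt.py 0.226 210 340 260 380 s12; python3 -c "
from h import *
print(status.observe()['wrist_torque'])"
```

```text
grasp [529.9408 202.5023 259.7475] phi -1.4515 q [0.365  0.2078 0.0801 1.4435 0.0001 0.2457] w 46.4 gf 22.6 F [ 0.0158 -0.5788 -1.6017] t 29.2
210 300 343 [0.5628 0.4059] [0.49   0.4104]
216 300 343 [0.563 0.392] [0.4894 0.3966]
222 302 342 [0.5598 0.3779] [0.4905 0.3823]
228 308 336 [0.5496 0.364 ] [0.5001 0.3673]
234 311 333 [0.5445 0.3495] [0.5047 0.3521]
240 312 332 [0.5427 0.3344] [0.506  0.3369]
246 260 332 [0.6356 0.3125] [0.5056 0.3215]
252 260 332 [0.6366 0.2964] [0.5051 0.3057]
258 260 335 [0.6377 0.2799] [0.4993 0.2899]
264 260 334 [0.6387 0.2631] [0.5006 0.2732]
270 260 333 [0.6399 0.2458] [0.5019 0.2562]
276 319 338 [0.5294 0.2367] [0.4921 0.2396]
282 328 336 [0.5122 0.2202] [0.4952 0.2216]
288 328 335 [0.5118 0.202 ] [0.4965 0.2033]
294 311 376 [0.5444 0.1807] [0.4174 0.1911]
300 310 379 [0.5463 0.1613] [0.41   0.1728]
306 260 379 [0.6471 0.1331] [0.4084 0.1535]
312 260 325 [0.6484 0.1126] [0.5141 0.1243]
324 304 344 [0.5589 0.0783] [0.4742 0.0861]
330 266 379 [0.6397 0.049 ] [0.4012 0.0713]
336 266 379 [0.641  0.0263] [0.3993 0.0494]
[-0.0017 -0.0375  0.0151]
```

Emit:
drive_tool(
  motion="0 0 -25 0; 0 0 -45 0; 0 0 -58 0; 0 0 -66 0; 0 0 -70 0; 0 0 -72 0; 0 0 -72 0; 0 0 -72 0",
)

```text
clock: 29.93
ee_pos: [0.5307, 0.2026, 0.3443]
ee_rot: [-0.06, 0.998, 0.0, 0.002]
force: [1.0, -0.7, 4.5]
width: 0.549
gripper_force: 23.4
```

Emit:
drive_tool(
  motion="2 0 -1 0; 4 0 -2 0; 6 0 -3 0; 8 0 -4 0; 10 0 -4 0; 10 0 -4 0; 10 0 -4 0",
)

```text
clock: 30.52
ee_pos: [0.5416, 0.2031, 0.3428]
ee_rot: [-0.06, 0.998, 0.002, 0.004]
force: [0.7, 0.2, 15.9]
width: 0.547
gripper_force: 25.0
```

```bash
python3 h.py; python3 tilt.py 0.226 252 350 290 360 s13; python3 -c "
from h import *
im=cv2.imread('pics/s13.png'); g=im[240:380,280:380]
cv2.imwrite('pics/s13c.png',cv2.resize(g,None,fx=5,fy=4.2,interpolation=cv2.INTER_CUBIC))"
```

```text
grasp [541.6037 203.0595 187.8174] phi -1.4515 q [ 0.3586  0.228  -0.0518  1.2816  0.0003  0.2394] w 46.7 gf 25.0 F [ 0.7139  0.2088 15.9084] t 30.5
252 290 332 [0.5822 0.3002] [0.5051 0.3057]
258 290 325 [0.5826 0.2839] [0.5173 0.2886]
264 305 325 [0.5554 0.2692] [0.517 0.272]
270 306 324 [0.5537 0.2523] [0.5185 0.2549]
276 319 323 [0.5294 0.2367] [0.52   0.2374]
282 309 323 [0.5482 0.2174] [0.5197 0.2196]
288 309 322 [0.5482 0.1991] [0.5213 0.2013]
294 310 322 [0.5463 0.1805] [0.5211 0.1826]
300 298 353 [0.57   0.1593] [0.4602 0.1686]
306 290 359 [0.5864 0.1382] [0.4474 0.1501]
312 290 310 [0.587  0.1179] [0.5443 0.1216]
324 292 344 [0.5839 0.0761] [0.4742 0.0861]
330 290 359 [0.5886 0.0537] [0.4423 0.0674]
336 290 359 [0.5892 0.0312] [0.4409 0.0454]
342 290 359 [0.5898 0.008 ] [0.4395 0.0227]
348 294 320 [ 0.5816 -0.0149] [ 0.5224 -0.009 ]
```

View pics/s13c.png

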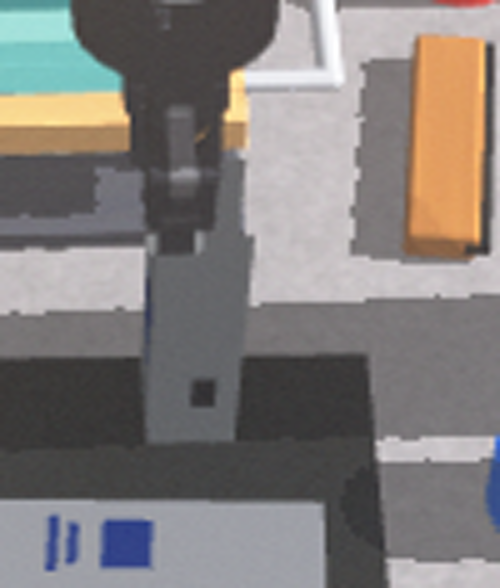

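```bash
python3 -c "
from h import *
s=pickle.load(open('v0.pkl','rb'))[1]
U=lambda a,b:np.array([a/5+279.6,b/4.2+239.6])
def aty(p,y): return least_squares(lambda q:proj(s,[q[0],y,q[1]])[0]-p,[.6,.1]).x
for p in [(252,235),(236,438),(147,250),(147,442)]: print(p,aty(U(*p),.227))
"
```

```text
(252, 235) [0.5074 0.1801]
(236, 438) [0.5101 0.01  ]
(147, 250) [0.5482 0.1653]
(147, 442) [0.5486 0.0025]
```

Emit:
drive_tool(
  motion="2 0 0 0; 2 0 0 0; 2 0 0 0; 2 0 0 0; 2 0 0 0; 2 0 0 0",
)

```text
clock: 31.07
ee_pos: [0.5434, 0.2032, 0.3426]
ee_rot: [-0.06, 0.998, 0.002, 0.004]
force: [1.6, 1.6, 14.9]
width: 0.546
gripper_force: 25.1
```

Emit:
drive_tool(
  motion="0 0 0 0; 0 0 0 0; 0 0 0 0; 0 0 0 0; -14 0 0 0; -15 0 -15 0; -15 0 -30 0; -15 0 -30 0",
  gripper=62,
)

```text
clock: 31.73
ee_pos: [0.5263, 0.2022, 0.3051]
ee_rot: [-0.06, 0.998, -0.001, -0.002]
force: [-0.6, 0.4, -0.3]
width: 0.726
gripper_force: 0.0
```

Emit:
drive_tool(
  motion="0 0 0 0; 0 0 0 0; 0 0 0 0; 0 0 0 0; 0 0 0 0; 0 0 0 0; 0 0 0 0",
  gripper=40,
  newtons=70,
)

```text
clock: 32.32
ee_pos: [0.5273, 0.2025, 0.3082]
ee_rot: [-0.06, 0.998, -0.0, -0.0]
force: [-0.0, 0.1, -2.7]
width: 0.551
gripper_force: 72.0
```

Emit:
drive_tool(
  motion="0 0 15 0; 0 0 35 0; 0 0 60 0; 0 0 90 0; 0 0 125 0; 0 0 155 0; 0 0 165 0; 0 0 165 0",
)

```text
clock: 32.98
ee_pos: [0.5274, 0.2025, 0.4767]
ee_rot: [-0.06, 0.998, 0.001, 0.003]
force: [-0.3, -0.7, -3.1]
width: 0.554
gripper_force: 72.6
```

```bash
python3 h.py; python3 tilt.py 0.226 220 330 290 360 s14
```

```text
grasp [527.3509 202.524  321.741 ] phi -1.4516 q [0.3667 0.2139 0.2239 1.5748 0.     0.2475] w 47.3 gf 72.6 F [-0.3028 -0.6625 -3.0568] t 33.0
220 306 334 [0.5529 0.3831] [0.5041 0.3862]
226 306 334 [0.553  0.3687] [0.5036 0.3719]
232 306 333 [0.5531 0.3539] [0.5049 0.3571]
238 306 332 [0.5532 0.3388] [0.5062 0.342 ]
244 290 332 [0.5816 0.3214] [0.5057 0.3267]
250 290 329 [0.5821 0.3056] [0.5106 0.3106]
256 290 327 [0.5825 0.2894] [0.5138 0.2943]
262 291 327 [0.5811 0.2729] [0.5135 0.2779]
268 306 327 [0.5537 0.258 ] [0.5131 0.261 ]
274 307 327 [0.5519 0.2408] [0.5127 0.2438]
280 317 321 [0.533  0.2246] [0.5236 0.2253]
286 317 321 [0.5329 0.2065] [0.5234 0.2072]
298 323 349 [0.5209 0.1699] [0.4683 0.1743]
304 290 359 [0.5863 0.1449] [0.4478 0.1567]
310 290 359 [0.5868 0.1247] [0.4466 0.1369]
322 329 343 [0.5073 0.0902] [0.4766 0.093 ]
328 290 345 [0.5884 0.0611] [0.4715 0.0719]
```

Emit:
drive_tool(
  motion="8 -39 10 0; 16 -78 15 0; 24 -117 15 0; 32 -156 15 0; 40 -195 15 0; 48 -234 15 0; 56 -273 15 0; 64 -312 15 0",
)

```text
clock: 33.7
ee_pos: [0.5913, -0.1115, 0.486]
ee_rot: [-0.06, 0.998, 0.0, -0.001]
force: [1.3, 0.2, -2.2]
width: 0.556
gripper_force: 73.4
```

Emit:
drive_tool(
  motion="8 -39 0 -0.02; 16 -78 0 -0.04; 24 -117 0 -0.055; 32 -150 0 -0.055; 35 -168 0 -0.055; 35 -168 0 -0.055; 35 -168 -30 -0.055; 35 -168 -60 -0.055",
)

```text
clock: 34.37
ee_pos: [0.6265, -0.2779, 0.4271]
ee_rot: [-0.032, 0.999, -0.0, 0.001]
force: [0.6, -0.6, -2.4]
width: 0.55
gripper_force: 73.8
```

```bash
python3 h.py
```

```text
grasp [ 626.485  -277.9139  272.0945] phi -1.5074 q [-0.4176  0.454   0.4464  1.5613  0.0003 -0.481 ] w 47.0 gf 73.8 F [ 0.6494 -0.5676 -2.36  ] t 34.4
```

Emit:
drive_tool(
  motion="0 0 -35 0; 0 0 -65 0; 0 0 -85 0; 0 0 -98 0; 0 0 -107 0; 0 0 -109 0; 0 0 -109 0; 0 0 -109 0",
)

```text
clock: 35.03
ee_pos: [0.6264, -0.2773, 0.3198]
ee_rot: [-0.032, 0.999, -0.0, 0.0]
force: [0.4, 0.2, -1.4]
width: 0.552
gripper_force: 73.8
```

```bash
python3 h.py
```

```text
grasp [ 626.3593 -277.3154  164.7653] phi -1.5063 q [-0.4168  0.443   0.195   1.3219  0.     -0.4813] w 47.2 gf 73.8 F [ 0.3742  0.2371 -1.4027] t 35.0
```

Emit:
drive_tool(
  motion="0 0 -1 0; 0 0 -2 0; 0 0 -3 0; 0 0 -3 0; 0 0 -3 0",
)

```text
clock: 35.45
ee_pos: [0.6263, -0.2775, 0.3162]
ee_rot: [-0.032, 0.999, -0.0, 0.0]
force: [-0.3, -0.8, -2.0]
width: 0.552
gripper_force: 73.7
```

Emit:
drive_tool(
  motion="0 0 0 0; 0 0 0 0; 0 0 0 0; 0 0 0 0; 0 0 0 0; 0 0 30 0; 0 0 60 0; 0 0 100 0",
  gripper=62,
)

```text
clock: 36.12
ee_pos: [0.6259, -0.2774, 0.4148]
ee_rot: [-0.032, 0.999, 0.001, -0.002]
force: [1.4, -0.1, 0.0]
width: 0.722
gripper_force: 0.0
```

```bash
python3 h.py;python3 tilt.py -.254 130 220 274 345 s15
```

```text
grasp [ 625.9271 -277.3855  259.8496] phi -1.5066 q [-0.4172  0.4519  0.4162  1.5395  0.     -0.4813] w 61.7 gf 0.0 F [ 1.3948 -0.0757  0.0154] t 36.1
130 289 296 [0.6294 0.216 ] [0.6095 0.2169]
136 283 297 [0.645 0.197] [0.6073 0.1988]
142 282 297 [0.6482 0.1782] [0.6076 0.1802]
148 282 297 [0.6489 0.1592] [0.6079 0.1613]
154 282 297 [0.6496 0.1399] [0.6082 0.142 ]
160 275 297 [0.6687 0.1192] [0.6085 0.1223]
166 274 297 [0.6723 0.0988] [0.6088 0.1022]
172 283 298 [0.6492 0.0796] [0.6065 0.0819]
178 283 298 [0.6499 0.0586] [0.6068 0.061 ]
184 274 297 [0.6752 0.0358] [0.6098 0.0395]
190 274 297 [0.6762 0.014 ] [0.6102 0.0178]
```

Emit:
drive_tool(
  motion="-10 39 15 0; -20 78 20 0; -30 117 20 0; -40 156 20 0; -50 195 20 0; -60 234 20 0; -70 273 20 0; -80 312 20 0",
)

```text
clock: 36.83
ee_pos: [0.5453, 0.0361, 0.4364]
ee_rot: [-0.032, 0.999, 0.0, 0.001]
force: [0.8, 0.5, -0.5]
width: 0.726
gripper_force: 0.0
```

Emit:
drive_tool(
  motion="-10 39 0 0; -20 78 0 0; -30 117 0 0; -40 156 0 -0.01; -50 195 0 -0.01; -60 234 0 -0.01; -72 260 -30 -0.01; -77 270 -60 -0.01",
)

```text
clock: 37.5
ee_pos: [0.4682, 0.3081, 0.3771]
ee_rot: [-0.029, 1.0, 0.002, 0.002]
force: [0.0, 1.0, -0.3]
width: 0.724
gripper_force: 0.0
```

Emit:
drive_tool(
  motion="0 0 -35 0; 0 0 -70 0; 0 0 -105 0; 0 0 -130 0; 0 0 -140 0; 0 0 -140 0",
)

```text
clock: 38.0
ee_pos: [0.4684, 0.304, 0.2337]
ee_rot: [-0.027, 1.0, -0.001, -0.002]
force: [-0.3, -0.2, -0.5]
width: 0.724
gripper_force: 0.0
```

```bash
python3 h.py; python3 -c "
from h import *
t=shot('top','t16')
b=pickle.load(open('v0.pkl','rb'))
for d,i,(x0,y0,x1,y1) in [(t,0,(158,215,172,240)),(t,0,(196,215,210,240)),(t,0,(398,300,434,336)),(t,0,(206,292,236,322))]:
    T=b[i]['img'][y0:y1,x0:x1]; r=cv2.matchTemplate(d['img'][y0-30:y1+30,x0-30:x1+30],T,cv2.TM_CCOEFF_NORMED); _,v,_,l=cv2.minMaxLoc(r); print(v,l[0]-30,l[1]-30)
"
```

```text
grasp [468.3725 303.9646  78.7   ] phi -1.5166 q [ 0.5757  0.244  -0.2762  1.0552  0.      0.5214] w 61.8 gf 0.0 F [-0.2745 -0.2349 -0.4957] t 38.0
0.5549657940864563 22 -24
0.6535581350326538 0 0
0.9976240396499634 0 0
0.9920632243156433 0 0
```

Emit:
drive_tool(
  motion="0 0 -20 0; 0 0 -30 0; 0 0 -30 0; 0 0 -30 0",
)

```text
clock: 38.38
ee_pos: [0.4695, 0.3046, 0.2071]
ee_rot: [-0.027, 1.0, 0.0, 0.0]
force: [-0.4, -0.2, 0.4]
width: 0.729
gripper_force: 0.0
```

Emit:
drive_tool(
  motion="0 0 0 0; 0 0 0 0; 0 0 0 0; 0 0 0 0; 0 0 0 0; 0 0 0 0",
  gripper=40,
  newtons=20,
)

```text
clock: 38.88
ee_pos: [0.4696, 0.3048, 0.2077]
ee_rot: [-0.027, 1.0, 0.001, 0.001]
force: [-0.7, -0.7, 6.4]
width: 0.548
gripper_force: 20.2
```

Emit:
drive_tool(
  motion="0 0 20 0; 0 0 45 0; 0 0 75 0; 0 0 110 0; 0 0 145 0; 0 0 180 0; 0 0 215 0; 0 0 240 0",
)

```text
clock: 39.55
ee_pos: [0.4689, 0.3043, 0.4495]
ee_rot: [-0.027, 1.0, 0.001, 0.001]
force: [2.1, 0.2, -2.5]
width: 0.542
gripper_force: 20.9
```

Emit:
drive_tool(
  motion="0 0 -30 0; 0 0 0 0; 0 0 -30 0; 0 0 0 0; 0 0 -30 0; 0 0 0 0; 0 0 -30 0; 0 0 0 0",
)

```text
clock: 40.22
ee_pos: [0.4637, 0.3008, 0.4253]
ee_rot: [-0.027, 0.999, -0.011, -0.017]
force: [-0.1, -0.5, -10.9]
width: 0.533
gripper_force: 23.2
```

Emit:
drive_tool(
  motion="15 0 -30 0; 30 0 0 0; 45 0 -30 0; 60 0 0 0; 60 0 -30 0; 60 0 -30 0; 60 0 -30 0; 60 0 -30 0",
)

```text
clock: 40.88
ee_pos: [0.529, 0.3045, 0.4167]
ee_rot: [-0.027, 1.0, 0.0, -0.0]
force: [-0.2, 0.4, -2.2]
width: 0.531
gripper_force: 26.8
```

```bash
python3 h.py
cat > edge.py <<'E'
from h import *
import sys
# housing wall silhouette in the side view by lines; wall at given y
y=float(sys.argv[1]); gx,gz=float(sys.argv[2]),float(sys.argv[3])
s=shot('side',sys.argv[4]); g=cv2.GaussianBlur(cv2.cvtColor(s["img"],cv2.COLOR_RGB2GRAY),(3,3),0)
p=proj(s,[[gx-.05,y,gz],[gx+.05,y,gz-.19]]); u0,u1=int(p[:,0].min()),int(p[:,0].max()); v0,v1=int(p[0,1]),int(p[1,1])+8
L=cv2.createLineSegmentDetector().detect(g[v0:v1,u0:u1])[0]
f=lambda q:least_squares(lambda w:proj(s,[w[0],y,w[1]])[0]-q,[.5,.1]).x
for l in L[:,0]:
    a,b=l[:2]+[u0,v0],l[2:]+[u0,v0]
    if np.hypot(*(a-b))>9: print("px",np.r_[a,b].round(1),"xz",f(a).round(3),f(b).round(3))
E
python3 edge.py .329 .529 .25 s17
```

```text
grasp [529.0365 304.5256 261.7274] phi -1.5165 q [0.5223 0.2931 0.1942 1.4721 0.0001 0.4679] w 45.3 gf 26.8 F [-0.2143  0.4333 -2.1872] t 40.9
px [290.6 324.5 309.4 324.3] xz [0.574 0.224] [0.541 0.227]
px [290.6 319.2 301.9 319. ] xz [0.574 0.24 ] [0.554 0.242]
px [321.4 368.5 334.6 325.3] xz [0.518 0.081] [0.496 0.228]
px [326.8 319.5 335.8 320.7] xz [0.51  0.244] [0.495 0.243]
px [303.2 368.3 319.5 369.7] xz [0.553 0.078] [0.521 0.076]
px [311.  326.2 307.  348.6] xz [0.538 0.222] [0.545 0.148]
px [303.3 334.8 301.9 363.7] xz [0.552 0.194] [0.555 0.094]
```

Emit:
drive_tool(
  motion="0 0 -25 0; 0 0 -45 0; 0 0 -58 0; 0 0 -66 0; 0 0 -70 0; 0 0 -72 0; 0 0 -72 0; 0 0 -72 0",
)

```text
clock: 41.6
ee_pos: [0.5295, 0.3046, 0.3461]
ee_rot: [-0.027, 1.0, 0.001, 0.001]
force: [-0.2, -0.1, 2.9]
width: 0.533
gripper_force: 27.9
```

Emit:
drive_tool(
  motion="2 0 -1 0; 4 0 -2 0; 6 0 -3 0; 8 0 -4 0; 11 0 -4 0; 13 0 -4 0; 13 0 -4 0",
)

```text
clock: 42.18
ee_pos: [0.5436, 0.3048, 0.3447]
ee_rot: [-0.027, 1.0, 0.002, 0.004]
force: [1.5, -0.9, 15.5]
width: 0.534
gripper_force: 31.2
```

```bash
python3 h.py; python3 edge.py .329 .529 .18 s18
```

```text
grasp [543.5786 304.8109 189.6943] phi -1.5169 q [ 0.5112  0.3134  0.0643  1.3129 -0.0007  0.4573] w 45.6 gf 31.2 F [ 1.5429 -0.9044 15.4728] t 42.2
px [318.9 386.6 326.5 341.4] xz [0.522 0.01 ] [0.51  0.176]
px [303.9 341.7 299.8 386.7] xz [0.551 0.171] [0.561 0.005]
px [301.6 386.7 317.9 387.9] xz [0.557 0.005] [0.524 0.004]
```

Emit:
drive_tool(
  motion="3 0 0 0; 6 0 0 0; 9 0 0 0; 10 0 0 0; 10 0 0 0; 10 0 0 0",
)

```text
clock: 42.73
ee_pos: [0.5532, 0.3049, 0.344]
ee_rot: [-0.027, 1.0, 0.002, 0.003]
force: [1.5, -0.0, 12.3]
width: 0.531
gripper_force: 30.0
```

```bash
python3 h.py; python3 edge.py .329 .539 .18 s19
```

```text
grasp [553.1934 304.916  188.9996] phi -1.5167 q [0.5037 0.3306 0.0863 1.3191 0.0002 0.4496] w 45.4 gf 30.0 F [ 1.4681 -0.0183 12.3048] t 42.7
px [318.8 385.7 321.5 340.5] xz [0.522 0.013] [0.519 0.178]
px [300.4 345.6 300.2 386.9] xz [0.557 0.157] [0.56  0.004]
px [301.6 387.3 316.6 387.6] xz [0.557 0.003] [0.526 0.005]
```

Emit:
drive_tool(
  motion="0 0 0 0; 0 0 0 0; 0 0 0 0; 0 0 0 0; -12 0 0 0; -13 0 -15 0; -13 0 -31 0; -13 0 -31 0",
  gripper=62,
)

```text
clock: 43.45
ee_pos: [0.5384, 0.3042, 0.3058]
ee_rot: [-0.027, 1.0, -0.001, -0.002]
force: [-0.8, 0.4, -0.5]
width: 0.726
gripper_force: 0.0
```

Emit:
drive_tool(
  motion="0 0 0 0; 0 0 0 0; 0 0 0 0; 0 0 0 0; 0 0 0 0; 0 0 0 0; 0 0 0 0",
  gripper=40,
  newtons=70,
)

```text
clock: 44.03
ee_pos: [0.5392, 0.3045, 0.3092]
ee_rot: [-0.027, 1.0, 0.0, 0.0]
force: [-0.1, 0.1, -2.7]
width: 0.551
gripper_force: 72.5
```

Emit:
drive_tool(
  motion="0 0 15 0; 0 0 35 0; 0 0 60 0; 0 0 90 0; 0 0 125 0; 0 0 155 0; 0 0 180 0; 0 0 180 0",
)

```text
clock: 44.7
ee_pos: [0.5389, 0.3043, 0.4952]
ee_rot: [-0.027, 1.0, 0.002, 0.004]
force: [-0.2, 0.6, -1.2]
width: 0.549
gripper_force: 73.0
```

```bash
python3 h.py; python3 edge.py .329 .539 .33 s20
```

```text
grasp [538.8962 304.3014 340.1835] phi -1.5165 q [0.514  0.3341 0.4241 1.6521 0.     0.4598] w 46.9 gf 73.0 F [-0.1614  0.5654 -1.2486] t 44.7
px [297.4 298.3 283.5 299.1] xz [0.561 0.301] [0.584 0.297]
px [297.1 319.6 297.1 299.6] xz [0.562 0.24 ] [0.561 0.297]
px [319.7 299.6 318.9 318.4] xz [0.523 0.3  ] [0.524 0.246]
px [320.9 317.7 338.8 316.1] xz [0.521 0.249] [0.49  0.256]
px [283.6 322.2 297.4 322.3] xz [0.586 0.229] [0.562 0.232]
px [318.6 324.1 338.6 324. ] xz [0.524 0.229] [0.489 0.233]
px [318.7 335.9 318.4 325.8] xz [0.524 0.193] [0.525 0.224]
px [298.6 336.3 317.4 336.9] xz [0.56  0.188] [0.526 0.189]
px [296.2 290.6 283.6 291.1] xz [0.562 0.321] [0.583 0.318]
px [283.6 295.2 296.1 294.9] xz [0.584 0.307] [0.563 0.31 ]
```

Emit:
drive_tool(
  motion="0 -40 0 0; 0 -80 0 0; 0 -120 0 0; -1 -160 0 0; -2 -200 0 0; -2 -240 0 0; -3 -280 0 0; -3 -320 0 0",
)

```text
clock: 45.42
ee_pos: [0.5356, -0.0173, 0.4874]
ee_rot: [-0.027, 1.0, 0.0, -0.001]
force: [0.1, -0.7, -2.4]
width: 0.553
gripper_force: 73.7
```

Emit:
drive_tool(
  motion="0 -40 0 0; 0 -80 0 0; 0 -120 0 0; -1 -160 0 0; -2 -200 0 0; -2 -240 0 0; -3 -280 0 0; -3 -320 0 0",
)

```text
clock: 46.08
ee_pos: [0.5327, -0.3375, 0.4872]
ee_rot: [-0.027, 1.0, 0.001, -0.001]
force: [0.7, 0.5, -3.1]
width: 0.553
gripper_force: 73.8
```

Emit:
drive_tool(
  motion="0 -35 0 0; 0 -58 0 0; 0 -58 -20 0; 0 -58 -55 0; 0 -58 -90 0; 0 -58 -120 0; 0 -58 -140 0; 0 -58 -140 0",
)

```text
clock: 46.75
ee_pos: [0.5319, -0.3927, 0.3414]
ee_rot: [-0.027, 1.0, 0.004, -0.005]
force: [-0.7, 1.4, -3.4]
width: 0.549
gripper_force: 74.2
```

```bash
python3 h.py
```

```text
grasp [ 531.9067 -392.6655  186.3708] phi -1.5168 q [-0.6359  0.3992  0.1776  1.3607 -0.0001 -0.6899] w 46.9 gf 74.2 F [-0.673   1.4174 -3.3583] t 46.8
```

Emit:
drive_tool(
  motion="0 0 -8 0; 0 0 -16 0; 0 0 -16 0; 0 0 -16 0",
)

```text
clock: 47.08
ee_pos: [0.5334, -0.3936, 0.3338]
ee_rot: [-0.027, 1.0, -0.0, 0.0]
force: [-0.8, 0.6, -2.6]
width: 0.557
gripper_force: 74.3
```

```bash
python3 h.py
```

```text
grasp [ 533.3775 -393.56    178.7687] phi -1.5165 q [-0.6357  0.3967  0.1573  1.3305 -0.     -0.69  ] w 47.5 gf 74.3 F [-0.8229  0.629  -2.5645] t 47.1
```

Emit:
drive_tool(
  motion="0 0 -6 0; 0 0 -11 0; 0 0 -14 0; 0 0 -16 0; 0 0 -16 0; 0 0 -16 0",
)

```text
clock: 47.58
ee_pos: [0.5332, -0.3935, 0.3172]
ee_rot: [-0.027, 1.0, -0.0, 0.0]
force: [-0.4, 0.5, -3.4]
width: 0.556
gripper_force: 74.6
```

Emit:
drive_tool(
  motion="0 0 0 0; 0 0 0 0; 0 0 0 0; 0 0 0 0; 0 0 0 0; 0 0 30 0; 0 0 60 0; 0 0 110 0",
  gripper=62,
)

```text
clock: 48.25
ee_pos: [0.5329, -0.3933, 0.4173]
ee_rot: [-0.027, 1.0, 0.002, -0.002]
force: [2.0, -0.7, 0.8]
width: 0.728
gripper_force: 0.0
```

```bash
python3 h.py; python3 edge.py -.370 .533 .19 s21
```

```text
grasp [ 532.9342 -393.2932  262.2548] phi -1.5166 q [-0.6358  0.4038  0.3501  1.522   0.     -0.69  ] w 62.2 gf 0.0 F [ 2.0093 -0.7485  0.782 ] t 48.2
px [335.6 127.4 333.8 164.8] xz [0.515 0.146] [0.516 0.016]
px [333.1 165.9 310.6 166.1] xz [0.518 0.012] [0.583 0.008]
px [321.  162.4 321.2 126.1] xz [0.553 0.023] [0.554 0.148]
px [343.7 173.7 342.2 151.1] xz [ 0.487 -0.016] [0.494 0.066]
px [345.6 152.4 345.6 173.6] xz [0.485 0.062] [ 0.481 -0.015]
px [345.7 126.9 335.6 126.5] xz [0.488 0.149] [0.516 0.149]
```

Emit:
drive_tool(
  motion="-3 40 15 0; -6 80 20 0; -9 120 20 0; -12 160 20 0; -15 200 20 0; -18 240 20 0; -21 280 20 0; -24 320 20 0",
)

```text
clock: 48.97
ee_pos: [0.5086, -0.0717, 0.4391]
ee_rot: [-0.027, 1.0, -0.0, 0.001]
force: [0.9, -0.6, 0.3]
width: 0.729
gripper_force: 0.0
```

Emit:
drive_tool(
  motion="-3 40 0 0; -6 80 0 0; -9 120 0 0; -12 160 0 0.03; -15 200 0 0.03; -18 240 0 0.03; -21 280 0 0.03; -24 320 0 0.03",
)

```text
clock: 49.63
ee_pos: [0.4845, 0.2484, 0.4391]
ee_rot: [-0.042, 0.999, 0.0, 0.001]
force: [1.3, -0.7, -0.3]
width: 0.727
gripper_force: 0.0
```

Emit:
drive_tool(
  motion="-5 40 0 0; -10 80 0 0; -15 120 0 0; -20 144 -30 0; -20 144 -65 0; -20 144 -100 0; -20 144 -140 0; -20 144 -175 0",
)

```text
clock: 50.3
ee_pos: [0.4647, 0.3906, 0.2617]
ee_rot: [-0.042, 0.999, 0.0, 0.0]
force: [0.5, 0.1, 0.3]
width: 0.724
gripper_force: 0.0
```

Emit:
drive_tool(
  motion="0 0 0 0; 0 0 0 0; 0 0 0 0",
)

```text
clock: 50.55
ee_pos: [0.4658, 0.3909, 0.2661]
ee_rot: [-0.042, 0.999, 0.001, 0.001]
force: [1.0, 0.6, 1.0]
width: 0.726
gripper_force: 0.0
```

```bash
python3 h.py
```

```text
grasp [465.8312 390.9109 111.1208] phi -1.4867 q [ 0.6982  0.3122 -0.1112  1.1447 -0.      0.6141] w 62.0 gf 0.0 F [1.0382 0.5831 0.9668] t 50.5
```

Emit:
drive_tool(
  motion="0 0 -25 0; 0 0 -45 0; 0 0 -60 0; 0 0 -60 0; 0 0 -60 0",
)

```text
clock: 50.97
ee_pos: [0.466, 0.391, 0.2061]
ee_rot: [-0.042, 0.999, 0.001, 0.001]
force: [0.2, -0.9, 1.4]
width: 0.726
gripper_force: 0.0
```

Emit:
drive_tool(
  motion="0 0 0 0; 0 0 0 0; 0 0 0 0; 0 0 0 0; 0 0 0 0; 0 0 0 0",
  gripper=40,
  newtons=20,
)

```text
clock: 51.47
ee_pos: [0.4661, 0.3912, 0.2068]
ee_rot: [-0.042, 0.999, 0.001, 0.002]
force: [-0.3, -1.2, 7.5]
width: 0.549
gripper_force: 19.9
```

Emit:
drive_tool(
  motion="0 0 20 0; 0 0 45 0; 0 0 75 0; 0 0 110 0; 0 0 145 0; 0 0 180 0; 0 0 215 0; 0 0 240 0",
)

```text
clock: 52.13
ee_pos: [0.4648, 0.3901, 0.4485]
ee_rot: [-0.042, 0.999, 0.001, 0.002]
force: [0.1, 0.4, -1.9]
width: 0.549
gripper_force: 20.8
```

Emit:
drive_tool(
  motion="0 0 -30 0; 0 0 0 0; 0 0 -30 0; 0 0 0 0; 0 0 -30 0; 0 0 0 0; 0 0 -30 0; 0 0 0 0",
)

```text
clock: 52.8
ee_pos: [0.4605, 0.3863, 0.4236]
ee_rot: [-0.042, 0.999, -0.012, -0.015]
force: [0.1, -0.1, -10.3]
width: 0.545
gripper_force: 22.2
```

Emit:
drive_tool(
  motion="15 0 -30 0; 30 0 0 0; 45 0 -30 0; 60 0 0 0; 60 0 -30 0; 60 0 -30 0; 60 0 -30 0; 60 0 -30 0",
)

```text
clock: 53.47
ee_pos: [0.525, 0.3905, 0.415]
ee_rot: [-0.042, 0.999, 0.0, 0.0]
force: [0.3, 0.4, -1.3]
width: 0.547
gripper_force: 23.1
```

```bash
python3 h.py; python3 edge.py .415 .527 .25 s22
```

```text
grasp [524.9806 390.499  259.9999] phi -1.4864 q [0.6395 0.3828 0.3147 1.5021 0.0002 0.5552] w 46.7 gf 23.1 F [ 0.3089  0.418  -1.333 ] t 53.5
px [318.9 410.1 337.8 363.4] xz [0.518 0.08 ] [0.489 0.246]
px [309.5 366.5 305.7 390.2] xz [0.535 0.231] [0.542 0.151]
px [300.1 409.7 317.7 410.6] xz [0.552 0.077] [0.52  0.078]
px [302.7 383.9 305.7 369. ] xz [0.547 0.173] [0.541 0.223]
px [298.1 385.1 298.7 407.6] xz [0.555 0.167] [0.555 0.085]
px [302.8 368.9 298.7 385.1] xz [0.546 0.222] [0.554 0.168]
```

Emit:
drive_tool(
  motion="0 0 -25 0; 0 0 -45 0; 0 0 -58 0; 0 0 -66 0; 0 0 -70 0; 0 0 -72 0; 0 0 -72 0; 0 0 -72 0",
)

```text
clock: 54.18
ee_pos: [0.5255, 0.3906, 0.3445]
ee_rot: [-0.042, 0.999, 0.001, 0.002]
force: [0.1, -1.4, 5.1]
width: 0.542
gripper_force: 23.9
```

Emit:
drive_tool(
  motion="3 0 -1 0; 6 0 -2 0; 9 0 -3 0; 12 0 -4 0; 15 0 -4 0; 18 0 -4 0; 20 0 -4 0; 20 0 -4 0",
)

```text
clock: 54.85
ee_pos: [0.5463, 0.391, 0.3424]
ee_rot: [-0.042, 0.999, 0.002, 0.004]
force: [0.4, 0.1, 13.3]
width: 0.547
gripper_force: 26.5
```

```bash
python3 h.py; python3 edge.py .415 .535 .18 s23
```

```text
grasp [546.3482 391.0261 187.363 ] phi -1.4868 q [0.6212 0.4097 0.195  1.3475 0.0002 0.5372] w 46.7 gf 26.5 F [ 0.4409  0.0542 13.2829] t 54.9
px [319.2 426.1 323.7 383.5] xz [0.517 0.015] [0.511 0.178]
px [301.  389.9 299.  427.4] xz [0.55  0.151] [0.556 0.004]
px [311.7 386.2 302.3 389.2] xz [0.531 0.167] [0.548 0.154]
px [300.9 428.1 318.4 427.8] xz [0.552 0.001] [0.518 0.007]
```

Emit:
drive_tool(
  motion="2 0 0 0; 4 0 0 0; 4 0 0 0; 4 0 0 0; 4 0 0 0",
)

```text
clock: 55.32
ee_pos: [0.5499, 0.3911, 0.342]
ee_rot: [-0.042, 0.999, 0.002, 0.003]
force: [0.6, -0.1, 11.2]
width: 0.545
gripper_force: 26.6
```

Emit:
drive_tool(
  motion="0 0 0 0; 0 0 0 0; 0 0 0 0; 0 0 0 0; -13 -1 0 0; -14 -1 -15 0; -14 -1 -30 0; -14 -1 -30 0",
  gripper=62,
)

```text
clock: 55.98
ee_pos: [0.5345, 0.3891, 0.3045]
ee_rot: [-0.042, 0.999, -0.001, -0.002]
force: [0.0, 0.1, -0.9]
width: 0.73
gripper_force: 0.0
```

Emit:
drive_tool(
  motion="0 0 0 0; 0 0 0 0; 0 0 0 0; 0 0 0 0; 0 0 0 0; 0 0 0 0; 0 0 0 0",
  gripper=40,
  newtons=70,
)

```text
clock: 56.57
ee_pos: [0.5353, 0.3895, 0.3079]
ee_rot: [-0.042, 0.999, 0.0, 0.0]
force: [-0.5, -0.1, -2.1]
width: 0.556
gripper_force: 72.0
```

Emit:
drive_tool(
  motion="0 0 15 0; 0 0 35 0; 0 0 60 0; 0 0 90 0; 0 0 125 0; 0 0 155 0; 0 0 180 0; 0 0 180 0",
)

```text
clock: 57.23
ee_pos: [0.5348, 0.3891, 0.494]
ee_rot: [-0.042, 0.999, 0.002, 0.004]
force: [-0.1, -1.1, -0.4]
width: 0.554
gripper_force: 72.7
```

```bash
python3 h.py; python3 edge.py .415 .535 .33 s24
```

```text
grasp [534.7962 389.1173 339.0346] phi -1.4867 q [0.629  0.4312 0.5623 1.6932 0.     0.5449] w 47.3 gf 72.7 F [-0.0645 -1.1477 -0.4426] t 57.2
px [318.8 378.4 320.2 334.6] xz [0.519 0.194] [0.518 0.326]
px [295.5 334.6 296.6 378.3] xz [0.556 0.322] [0.557 0.19 ]
px [297.9 379.6 317.9 379.3] xz [0.555 0.186] [0.521 0.191]
```

Emit:
drive_tool(
  motion="0 -40 0 0; -1 -80 0 0; -1 -120 0 0; -2 -160 0 0; -2 -200 0 0; -3 -240 0 0; -3 -280 0 0; -4 -320 0 0",
)

```text
clock: 57.95
ee_pos: [0.5307, 0.0677, 0.4859]
ee_rot: [-0.042, 0.999, -0.0, -0.001]
force: [0.4, -0.9, -2.4]
width: 0.55
gripper_force: 73.4
```

Emit:
drive_tool(
  motion="0 -40 0 0; -1 -80 0 0; -1 -120 0 0; -2 -160 0 0; -2 -200 0 -0.02; -3 -240 0 -0.02; -3 -280 0 -0.02; -4 -320 0 -0.02",
)

```text
clock: 58.62
ee_pos: [0.5268, -0.2525, 0.4859]
ee_rot: [-0.032, 0.999, 0.001, -0.001]
force: [1.6, 0.1, -1.6]
width: 0.558
gripper_force: 73.4
```

Emit:
drive_tool(
  motion="-1 -33 0 0; -1 -33 -20 0; -1 -33 -55 0; -1 -33 -90 0; -1 -33 -120 0; -1 -33 -145 0; -1 -33 -160 0; -1 -33 -160 0",
)

```text
clock: 59.28
ee_pos: [0.5246, -0.2827, 0.3216]
ee_rot: [-0.032, 0.999, 0.002, -0.004]
force: [-0.4, 0.7, -1.7]
width: 0.551
gripper_force: 73.8
```

Emit:
drive_tool(
  motion="0 0 0 0; 0 0 0 0; 0 0 0 0",
)

```text
clock: 59.53
ee_pos: [0.5265, -0.2836, 0.3292]
ee_rot: [-0.032, 0.999, -0.001, 0.001]
force: [-0.3, -0.5, -2.0]
width: 0.549
gripper_force: 73.7
```

```bash
python3 h.py
```

```text
grasp [ 526.5471 -283.6438  174.1787] phi -1.5065 q [-0.4941  0.2717 -0.0254  1.2714  0.     -0.5584] w 46.9 gf 73.7 F [-0.2833 -0.516  -2.0218] t 59.5
```

Emit:
drive_tool(
  motion="0 0 -5 0; 0 0 -9 0; 0 0 -12 0; 0 0 -12.5 0; 0 0 -12.5 0; 0 0 -12.5 0",
)

```text
clock: 60.03
ee_pos: [0.5263, -0.2835, 0.3155]
ee_rot: [-0.032, 0.999, -0.0, 0.0]
force: [0.1, -0.3, -0.1]
width: 0.552
gripper_force: 74.1
```

Emit:
drive_tool(
  motion="0 0 0 0; 0 0 0 0; 0 0 0 0; 0 0 0 0; 0 0 0 0; 0 0 30 0; 0 0 60 0; 0 0 100 0",
  gripper=62,
)

```text
clock: 60.7
ee_pos: [0.5259, -0.2833, 0.4142]
ee_rot: [-0.032, 0.999, 0.001, -0.002]
force: [1.2, -1.3, 0.4]
width: 0.726
gripper_force: 0.0
```

Emit:
drive_tool(
  motion="-30 20 20 0; -60 50 30 0; -90 80 30 0; -110 115 30 0; -130 150 30 0; -140 190 30 0; -140 220 30 0; -140 220 30 0",
  gripper=80,
)

```text
clock: 61.37
ee_pos: [0.3848, -0.0599, 0.4461]
ee_rot: [-0.035, 0.999, 0.001, 0.001]
force: [0.9, -0.4, 0.1]
width: 0.935
gripper_force: 0.0
```

```bash
python3 h.py; python3 edge.py -.26 .526 .19 s25
cat > lid.py <<'E'
from h import *
t=shot('top','tl');s=shot('side','sl'); b=pickle.load(open('v0.pkl','rb'))
h=lambda d:cv2.cvtColor(d["img"],cv2.COLOR_RGB2HSV).astype(int)
def blob(m,near,r=60):
    n,L,S,C=cv2.connectedComponentsWithStats(m.astype(np.uint8)); c=[(S[i,4],C[i],S[i,:4]) for i in range(1,n) if S[i,4]>60 and np.hypot(*(C[i]-near))<r]; return c
H=h(t); print("lid top",blob((H[...,1]<45)&(H[...,2]>185),[415,317]))
print("pot top",blob((H[...,0]>105)&(H[...,0]<122)&(H[...,1]>140),[220,306]))
H=h(s); print("lid side",blob((H[...,1]<40)&(H[...,2]>215),[391,204]))
print("pot side",blob((H[...,0]>103)&(H[...,0]<122)&(H[...,1]>150),[392,354]))
E
python3 lid.py
```

```text
grasp [384.828  -59.9486 291.1271] phi -1.5017 q [-0.1551 -0.1267 -0.2014  1.4943  0.0016 -0.2241] w 79.9 gf 0.0 F [ 0.8955 -0.379   0.0738] t 61.4
px [337.6 139.6 335.3 190.9] xz [0.508 0.188] [0.508 0.015]
px [334.4 191.9 310.6 192.1] xz [0.511 0.011] [0.576 0.007]
px [321.4 154.7 320.4 139.6] xz [0.548 0.138] [0.551 0.186]
px [321.6 188.4 321.4 167.1] xz [0.546 0.022] [0.547 0.097]
px [345.2 199.6 342.3 150.9] xz [ 0.48  -0.016] [0.495 0.153]
px [345.8 152.2 348.2 199.6] xz [0.486 0.149] [ 0.472 -0.015]
px [320.9 168.4 320.9 157.1] xz [0.549 0.092] [0.549 0.13 ]
lid top []
pot top [(np.int32(420), array([220.4976, 305.5048]), array([208, 295,  25,  22], dtype=int32))]
lid side [(np.int32(272), array([373.5331, 201.9449]), array([362, 195,  24,  15], dtype=int32))]
pot side [(np.int32(814), array([391.6511, 353.2359]), array([378, 336,  29,  36], dtype=int32))]
```

Run:
```python
from h import *
t=cv2.imread('pics/tl.png'); s=pickle.load(open('v0.pkl','rb'))[1]; tt=pickle.load(open('v0.pkl','rb'))[0]
p=atz(s,np.array([373.5,202.2]),.012); print(p, proj(tt,[*p,.012]), atz(s,np.array([391,204.5]),.012))
# calibrate with start picture same threshold
H=cv2.cvtColor(s["img"],cv2.COLOR_RGB2HSV).astype(int); m=((H[...,1]<40)&(H[...,2]>215)).astype(np.uint8)
n,L,S,C=cv2.connectedComponentsWithStats(m); print([ (C[i],S[i]) for i in range(1,n) if S[i,4]>60 and np.hypot(*(C[i]-[391,204]))<40])
H=cv2.cvtColor(t,cv2.COLOR_BGR2HSV).astype(int)
for V in (120,150,170):
    m=((H[...,1]<45)&(H[...,2]>V)).astype(np.uint8); n,L,S,C=cv2.connectedComponentsWithStats(m); print(V,[ (C[i].round(1),S[i]) for i in range(1,n) if 100<S[i,4]<1500 and np.hypot(*(C[i]-[415,310]))<60])
im=cv2.resize(t[230:350,350:470],None,fx=4,fy=4,interpolation=cv2.INTER_CUBIC); cv2.imwrite('pics/tlc.png',im)
```

```text
[ 0.4043 -0.2245] [[414.7787 299.7619]] [ 0.3577 -0.2184]
[(array([391.0535, 202.5619]), array([380, 194,  23,  18, 299], dtype=int32))]
120 []
150 []
170 []
```

Run:
```python
from h import *
b=pickle.load(open('v0.pkl','rb')); t=b[0]
H0=cv2.cvtColor(t["img"],cv2.COLOR_RGB2HSV); print(H0[317,415])
im=cv2.imread('pics/tl.png'); H=cv2.cvtColor(im,cv2.COLOR_BGR2HSV)
print(H[280:330:5,395:440:5,2]); print(H[280:330:5,395:440:5,1])
for I,c0 in ((t["img"][:,:,::-1],(415,317)),(im,None)):
    g=cv2.GaussianBlur(cv2.cvtColor(I,cv2.COLOR_BGR2GRAY),(3,3),0)[260:350,385:450]
    print(cv2.HoughCircles(cv2.resize(g,None,fx=3,fy=3,interpolation=cv2.INTER_CUBIC),cv2.HOUGH_GRADIENT,1,60,param1=80,param2=15,minRadius=33,maxRadius=42))
s=b[1]
print(atz(s,np.array([391.05,202.56]),.013),atz(s,np.array([373.53,201.94]),.013))
```

```text
[ 37  10 222]
[[144 140 143 120 104 138 143 142 141]
 [ 91 123  90 116  77  83 136 141 143]
 [ 68  68  72  66  68  68  62  70 141]
 [ 67  65  71  71  65  70  71  68 143]
 [ 71  70  75  65  67  70  71  70 138]
 [ 77  76  73  73  72  76  71  70 134]
 [ 81  82  80  79  69  82  76  76 109]
 [ 89  90  87  85  71  91  83  84  78]
 [ 94  93  95  92  68  89  86  95  67]
 [104 102 100 100  63  94  96  96  72]]
[[11 13  9 11  7  9  9  9 11]
 [22 15  8 13 10 18  6  7  7]
 [45 45 50 62 49 56 66 58  9]
 [61 59 61 65 51 55 54 56  9]
 [50 69 68 55 65 66 57 47  9]
 [53 54 59 70 60 57 61 58  8]
 [60 65 54 55 67 59 57 64 12]
 [74 65 67 72 54 59 71 55 10]
 [60 66 59 69 68 63 62 56  4]
 [61 60 59 69 53 68 64 69 11]]
[[[ 93.5 170.5  38.5]]]
None
[ 0.3574 -0.2249] [ 0.4043 -0.2244]
```

Emit:
drive_tool(
  motion="0 40 0 0; 0 80 0 0; 0 120 0 0; 0 160 0 0; 0 200 0 0; 0 200 0 0; 0 200 0 0",
)

```text
clock: 62.1
ee_pos: [0.3869, 0.1377, 0.4447]
ee_rot: [-0.034, 0.999, -0.0, -0.001]
force: [0.3, 0.3, -0.0]
width: 0.934
gripper_force: 0.0
```

```bash
python3 h.py; python3 lid.py
python3 - <<'E'
from h import *
im=cv2.imread('pics/tl.png'); t=pickle.load(open('v0.pkl','rb'))[0]
g=cv2.GaussianBlur(cv2.cvtColor(im,cv2.COLOR_BGR2GRAY),(3,3),0)[260:350,385:450]
c=cv2.HoughCircles(cv2.resize(g,None,fx=3,fy=3,interpolation=cv2.INTER_CUBIC),cv2.HOUGH_GRADIENT,1,60,param1=80,param2=15,minRadius=33,maxRadius=42); print(c)
if c is not None:
    p=(c[0,0,:2]+.5)/3-.5+[385,260]; print(p,atz(t,p,.013))
p=(np.array([93.5,170.5])+.5)/3-.5+[385,260]; print("start",p,atz(t,p,.013))
g=cv2.GaussianBlur(cv2.cvtColor(im,cv2.COLOR_BGR2GRAY),(3,3),0)[285:330,195:245]
c=cv2.HoughCircles(cv2.resize(g,None,fx=3,fy=3,interpolation=cv2.INTER_CUBIC),cv2.HOUGH_GRADIENT,1,60,param1=80,param2=15,minRadius=28,maxRadius=42); print(c)
if c is not None:
    p=(c[0,0,:2]+.5)/3-.5+[195,285]; print(p,atz(t,p,.055))
E
```

```text
grasp [386.9012 137.6617 289.7231] phi -1.5035 q [ 0.3419 -0.0857 -0.1685  1.4892 -0.0004  0.2747] w 79.8 gf 0.0 F [ 0.3451  0.2969 -0.041 ] t 62.1
lid top [(np.int32(496), array([414.0948, 298.1613]), array([402, 286,  25,  25], dtype=int32))]
pot top []
lid side [(np.int32(281), array([373.5053, 201.8861]), array([362, 195,  24,  16], dtype=int32))]
pot side [(np.int32(820), array([391.6305, 353.3049]), array([378, 336,  29,  36], dtype=int32))]
[[[ 88.5 116.5  38. ]]]
[414.1667 298.5   ] [ 0.4074 -0.2227]
start [415.8333 316.5   ] [ 0.363  -0.2276]
None
```

Run:
```python
from h import *
t,s=pickle.load(open('v0.pkl','rb'))
print(tri(t,np.array([220.,305.3]),s,np.array([392.5,348.])),atz(t,np.array([220.,305.3]),.055),atz(s,np.array([392.5,348.]),.055))
```

```text
(array([0.3759, 0.2519, 0.0468]), np.float64(1.5219588035734417)) [0.3789 0.2501] [0.3749 0.2573]
```

Emit:
drive_tool(
  motion="-4 40 -40 0; -8 80 -80 0; -10 115 -115 0; -10 115 -150 0; -10 115 -185 0; -10 115 -185 0; -10 115 -185 0; -10 115 -185 0",
)

```text
clock: 62.87
ee_pos: [0.3768, 0.2499, 0.26]
ee_rot: [-0.031, 1.0, -0.001, -0.001]
force: [-0.2, 0.0, -0.1]
width: 0.936
gripper_force: 0.0
```

Emit:
drive_tool(
  motion="0 0 -25 0; 0 0 -50 0; 0 0 -63 0; 0 0 -63 0; 0 0 -63 0",
)

```text
clock: 63.28
ee_pos: [0.3773, 0.2509, 0.199]
ee_rot: [-0.031, 1.0, 0.0, 0.001]
force: [0.8, 0.3, 0.1]
width: 0.936
gripper_force: 0.0
```

Emit:
drive_tool(
  motion="0 0 0 0; 0 0 0 0; 0 0 0 0; 0 0 0 0; 0 0 0 0; 0 0 0 0",
  gripper=52,
  newtons=20,
)

```text
clock: 63.78
ee_pos: [0.3773, 0.2522, 0.1999]
ee_rot: [-0.032, 0.999, 0.001, 0.002]
force: [-0.2, -0.0, 6.5]
width: 0.683
gripper_force: 20.2
```

```bash
python3 h.py
```

```text
grasp [377.3173 252.2276  44.8744] phi -1.5067 q [ 0.5891  0.0784 -0.5554  0.9321  0.0004  0.5251] w 58.3 gf 20.2 F [-0.2042 -0.0452  6.4924] t 63.8
```

Gripped; the pot is 58 mm as expected. Release, rotate and grip on the other axis.

Emit:
drive_tool(
  motion="0 0 0 0; 0 0 0 0; 0 0 0 0; 0 0 0 0; 0 0 0 -0.12; 0 0 0 -0.24; 0 0 0 -0.36; 0 0 0 -0.48",
  gripper=80,
)

```text
clock: 64.45
ee_pos: [0.3762, 0.2514, 0.1972]
ee_rot: [0.209, 0.978, -0.0, -0.0]
force: [1.2, 0.2, -0.4]
width: 0.934
gripper_force: 0.0
```

Emit:
drive_tool(
  motion="0 0 0 -0.12; 0 0 0 -0.24; 0 0 0 -0.36; 0 0 0 -0.48; 0 0 0 -0.6; 0 0 0 -0.72; 0 0 0 -0.84; 0 0 0 -0.96",
)

```text
clock: 65.12
ee_pos: [0.3762, 0.2514, 0.1971]
ee_rot: [0.637, 0.771, -0.0, -0.0]
force: [0.4, 0.9, 0.7]
width: 0.938
gripper_force: 0.0
```

Emit:
drive_tool(
  motion="0 0 0 -0.12; 0 0 0 -0.13; 0 0 0 -0.13; 0 0 0 -0.13",
)

```text
clock: 65.45
ee_pos: [0.3762, 0.2515, 0.1972]
ee_rot: [0.683, 0.731, -0.0, -0.0]
force: [1.2, -0.6, -0.0]
width: 0.937
gripper_force: 0.0
```

Emit:
drive_tool(
  motion="0 0 0 0; 0 0 0 0; 0 0 0 0; 0 0 0 0; 0 0 0 0; 0 0 0 0",
  gripper=52,
)

```text
clock: 65.95
ee_pos: [0.3765, 0.2516, 0.1975]
ee_rot: [0.684, 0.73, 0.0, 0.0]
force: [1.7, -0.4, 1.4]
width: 0.657
gripper_force: 22.0
```

```bash
python3 h.py
```

```text
grasp [376.4694 251.5638  42.4786] phi 0.0652 q [ 0.5892  0.0807 -0.5587  0.9307 -0.0003  2.0948] w 56.1 gf 22.0 F [ 1.7099 -0.3765  1.408 ] t 66.0
```

Emit:
drive_tool(
  motion="0 0 0 0; 0 0 0 0; 0 0 0 0; 0 0 0 0; 0 0 30 0; 0 0 65 0; 0 0 100 0; 0 0 130 0",
  gripper=80,
)

```text
clock: 66.62
ee_pos: [0.376, 0.2514, 0.3293]
ee_rot: [0.684, 0.73, 0.0, -0.0]
force: [0.5, 0.5, 0.4]
width: 0.934
gripper_force: 0.0
```

Emit:
drive_tool(
  motion="3 -40 10 0; 6 -80 20 0; 9 -120 20 0; 12 -160 20 0; 15 -200 20 0; 18 -240 20 0; 21 -280 20 0; 24 -320 20 0",
)

```text
clock: 67.28
ee_pos: [0.3997, -0.0704, 0.3475]
ee_rot: [0.684, 0.73, 0.0, 0.0]
force: [1.3, 0.1, 0.7]
width: 0.935
gripper_force: 0.0
```

Emit:
drive_tool(
  motion="3 -40 0 0; 5 -80 0 0; 7 -120 0 0; 7 -154 -30 0; 7 -154 -65 0; 7 -154 -100 0; 7 -154 -110 0; 7 -154 -110 0",
)

```text
clock: 67.95
ee_pos: [0.4059, -0.2219, 0.2346]
ee_rot: [0.684, 0.73, -0.001, -0.003]
force: [0.2, -0.9, 1.0]
width: 0.933
gripper_force: 0.0
```

```bash
python3 h.py
```

```text
grasp [ 405.8509 -221.8845   79.5528] phi 0.0647 q [-0.5003  0.0717 -0.4799  1.0256  0.0001  1.0058] w 79.6 gf 0.0 F [ 0.196  -0.8866  1.0197] t 68.0
```

Emit:
drive_tool(
  motion="1 -1 -25 0; 1 -1 -45 0; 1 -1 -55 0; 1 -1 -60 0; 1 -1 -60 0; 1 -1 -60 0",
  gripper=72,
)

```text
clock: 68.45
ee_pos: [0.4089, -0.2236, 0.1786]
ee_rot: [0.684, 0.73, 0.0, 0.001]
force: [0.7, 0.2, -0.5]
width: 0.846
gripper_force: 0.0
```

Emit:
drive_tool(
  motion="0 0 -1 0; 0 0 -2 0; 0 0 -2 0; 0 0 -2 0",
)

```text
clock: 68.78
ee_pos: [0.4084, -0.2236, 0.1757]
ee_rot: [0.684, 0.73, 0.0, 0.0]
force: [0.4, 0.2, -0.3]
width: 0.84
gripper_force: 0.0
```

Emit:
drive_tool(
  motion="0 0 0 0; 0 0 0 0; 0 0 0 0; 0 0 0 0; 0 0 0 0; 0 0 0 0",
  gripper=55,
  newtons=20,
)

```text
clock: 69.28
ee_pos: [0.4083, -0.2236, 0.1758]
ee_rot: [0.684, 0.73, 0.0, 0.0]
force: [-1.5, 0.9, 6.0]
width: 0.711
gripper_force: 20.8
```

```bash
python3 h.py
```

```text
grasp [ 408.2848 -223.5652   20.7682] phi 0.0649 q [-0.501   0.1243 -0.5628  0.8832  0.      1.0049] w 60.8 gf 20.8 F [-1.4908  0.8759  6.0387] t 69.3
```

Emit:
drive_tool(
  motion="0 0 0 0; 0 0 0 0; 0 0 0 0; 0 0 20 0; 0 0 40 0.12; 0 0 40 0.24; 0 0 40 0.36; 0 0 40 0.48",
  gripper=76,
)

```text
clock: 69.95
ee_pos: [0.4084, -0.2236, 0.2156]
ee_rot: [0.488, 0.873, -0.0, 0.0]
force: [-0.6, -0.4, -0.8]
width: 0.89
gripper_force: 0.0
```

Emit:
drive_tool(
  motion="0 0 0 0.12; 0 0 0 0.24; 0 0 0 0.36; 0 0 0 0.48; 0 0 0 0.6; 0 0 0 0.72; 0 0 0 0.84; 0 0 0 0.96",
)

```text
clock: 70.62
ee_pos: [0.4082, -0.2235, 0.2151]
ee_rot: [0.03, 1.0, 0.0, -0.0]
force: [0.7, -0.2, 0.0]
width: 0.887
gripper_force: 0.0
```

Emit:
drive_tool(
  motion="0 0 0 0.12; 0 0 -15 0.13; 0 0 -30 0.13; 0 0 -40 0.13; 0 0 -41 0.13; 0 0 -41 0.13",
)

```text
clock: 71.12
ee_pos: [0.4079, -0.2233, 0.1737]
ee_rot: [-0.032, 0.999, 0.0, -0.001]
force: [0.5, -0.5, 0.9]
width: 0.887
gripper_force: 0.0
```

Emit:
drive_tool(
  motion="0 0 0 0; 0 0 0 0; 0 0 0 0; 0 0 0 0; 0 0 0 0; 0 0 0 0; 0 0 0 0",
  gripper=55,
  newtons=40,
)

```text
clock: 71.7
ee_pos: [0.4085, -0.2236, 0.1754]
ee_rot: [-0.032, 0.999, -0.0, 0.001]
force: [-1.6, 0.4, 6.1]
width: 0.701
gripper_force: 42.6
```

```bash
python3 h.py
```

```text
grasp [ 408.4871 -223.6262   20.4096] phi -1.5066 q [-0.5009  0.1246 -0.5634  0.8814  0.0001 -0.5651] w 59.9 gf 42.6 F [-1.6364  0.3928  6.1241] t 71.7
```

Emit:
drive_tool(
  motion="0 0 15 0; 0 0 40 0; 0 0 75 0; 0 0 110 0; -2 40 130 0; -4 75 130 0; -6 110 130 0; -8 145 130 0",
)

```text
clock: 72.37
ee_pos: [0.4001, -0.0774, 0.3055]
ee_rot: [-0.031, 1.0, -0.0, 0.001]
force: [0.8, 0.5, -1.0]
width: 0.697
gripper_force: 43.4
```

Emit:
drive_tool(
  motion="-2 35 0 0; -4 70 0 0; -6 105 0 0; -8 140 0 0; -11 175 0 0; -14 210 0 0; -17 245 0 0; -20 280 0 0",
)

```text
clock: 73.03
ee_pos: [0.3797, 0.2033, 0.305]
ee_rot: [-0.032, 0.999, 0.0, 0.001]
force: [1.1, -0.3, -0.7]
width: 0.699
gripper_force: 43.4
```

Emit:
drive_tool(
  motion="-2 30 0 0; -4 50 0 0; -4 50 0 0; -4 50 -20 0; -4 50 -40 0; -4 50 -50 0; -4 50 -50 0; -4 50 -50 0",
)

```text
clock: 73.7
ee_pos: [0.3762, 0.251, 0.2544]
ee_rot: [-0.032, 0.999, -0.0, -0.0]
force: [0.2, 0.2, -0.9]
width: 0.698
gripper_force: 43.4
```

```bash
python3 h.py; python3 lid.py
```

```text
grasp [376.2223 250.9555  99.4069] phi -1.5073 q [ 0.5883  0.0363 -0.4715  1.0638 -0.0002  0.5248] w 59.6 gf 43.4 F [ 0.1807  0.161  -0.9083] t 73.7
lid top []
pot top []
lid side []
pot side [(np.int32(429), array([391.1515, 359.2098]), array([379, 342,  28,  30], dtype=int32))]
```

Emit:
drive_tool(
  motion="0 0.7 -10 0; 0 0.7 -18 0; 0 0.7 -22 0; 0 0.7 -25 0; 0 0.7 -28 0; 0 0.7 -30 0; 0 0.7 -30 0; 0 0.7 -30 0",
)

```text
clock: 74.47
ee_pos: [0.3763, 0.2522, 0.2243]
ee_rot: [-0.032, 0.999, -0.0, -0.0]
force: [0.3, -0.2, -0.3]
width: 0.698
gripper_force: 43.4
```

```bash
python3 h.py
```

```text
grasp [376.2618 252.2224  69.2789] phi -1.5066 q [ 0.5905  0.0588 -0.5181  0.994   0.      0.5263] w 59.6 gf 43.4 F [ 0.2833 -0.1867 -0.2617] t 74.5
```

Emit:
drive_tool(
  motion="0 0 -1 0; 0 0 -1 0; 0 0 -1 0",
)

```text
clock: 74.72
ee_pos: [0.3764, 0.2523, 0.2235]
ee_rot: [-0.032, 0.999, 0.0, 0.0]
force: [-0.7, -0.2, 0.3]
width: 0.697
gripper_force: 43.5
```

Emit:
drive_tool(
  motion="0 0 0 0; 0 0 0 0; 0 0 0 0; 0 0 0 0; 0 0 0 0; 0 0 30 0; 0 0 65 0; 0 0 100 0",
  gripper=78,
)

```text
clock: 75.38
ee_pos: [0.3758, 0.2519, 0.3238]
ee_rot: [-0.032, 0.999, -0.001, -0.001]
force: [0.7, 0.2, 0.4]
width: 0.915
gripper_force: 0.0
```

Emit:
drive_tool(
  motion="-20 -40 30 0; -40 -80 60 0; -60 -120 90 0; -80 -160 100 0; -80 -180 100 0; -80 -180 100 0",
)

```text
clock: 75.88
ee_pos: [0.2941, 0.0697, 0.4255]
ee_rot: [-0.031, 1.0, -0.0, 0.002]
force: [0.4, -0.0, -0.8]
width: 0.912
gripper_force: 0.0
```

```bash
python3 h.py
python3 - <<'E'
from h import *
s=shot('side','sF'); t=shot('top','tF'); b=pickle.load(open('v0.pkl','rb'))
a=cv2.resize(s["img"][130:450,190:430,::-1],None,fx=1.85,fy=1.85,interpolation=cv2.INTER_CUBIC)
c=cv2.resize(t["img"][130:350,140:520,::-1],None,fx=.92,fy=.92)
p=proj(s,[.3763,.252,.061])[0].astype(int); z=cv2.resize(s["img"][p[1]-30:p[1]+35,p[0]-30:p[0]+30,::-1],(348,377),interpolation=cv2.INTER_CUBIC)
o=np.zeros((592,800,3),np.uint8); o[:a.shape[0],:444]=a[:592]; o[:c.shape[0],446:446+c.shape[1]]=c[:,:354]; o[210:587,448:796]=z
cv2.imwrite('pics/fin.png',o)
E
```

```text
grasp [294.13    69.717  270.4579] phi -1.508 q [ 0.2332 -0.2958 -0.3746  1.489  -0.0011  0.1704] w 77.9 gf 0.0 F [ 0.4037 -0.0013 -0.8398] t 75.9
```

View pics/fin.png

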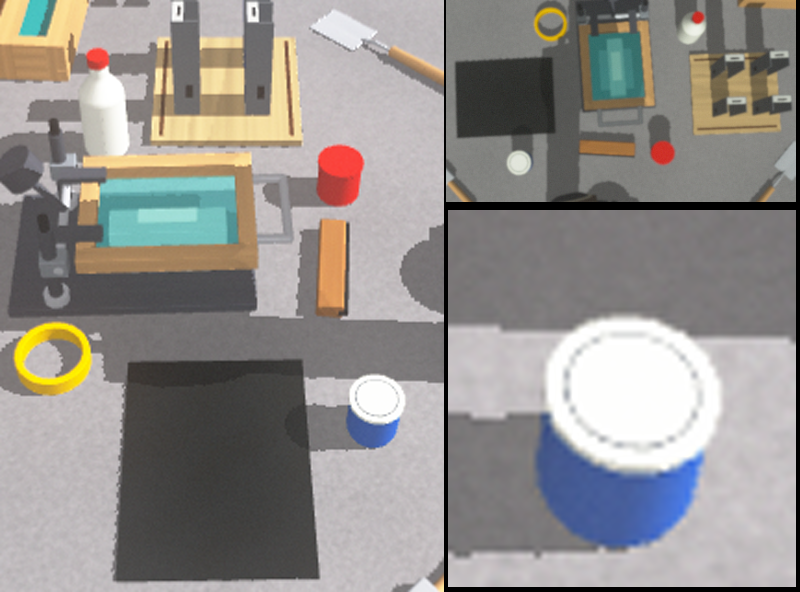

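Run:
```python
from h import *
t,s=pickle.load(open('v0.pkl','rb')); T=cv2.imread('pics/tF.png'); S=cv2.imread('pics/sF.png')
def bl(I,n,V):
    H=cv2.cvtColor(I,cv2.COLOR_BGR2HSV).astype(int); k,L,st,C=cv2.connectedComponentsWithStats(((H[...,1]<45)&(H[...,2]>V)).astype(np.uint8))
    i=[i for i in range(1,k) if st[i,4]>100 and np.hypot(*(C[i]-n))<20][0]; c=np.argwhere(L==i)[:,::-1]; return cv2.fitEllipse(cv2.convexHull(c.astype(np.float32)))
a=bl(T,[218,305],185); b=bl(S,[392,348],222); print(a,b)
print(tri(t,np.array(a[0]),s,np.array(b[0])), proj(s,[[.3763,.252,.061],[.3763,.252,.03]]),atz(t,np.array(a[0]),.061),atz(s,np.array(b[0]),.061))
# level: predicted ellipse of a level flange
th=np.linspace(0,6.28,60); q=tri(t,np.array(a[0]),s,np.array(b[0]))[0]
print(cv2.fitEllipse(proj(s,np.c_[q[0]+.031*np.cos(th),q[1]+.031*np.sin(th),0*th+.061]).astype(np.float32)))
```

```text
((218.78224182128906, 306.64996337890625), (25.418821334838867, 25.61315155029297), 179.46620178222656) ((393.5718688964844, 345.112548828125), (25.354347229003906, 30.611995697021484), 109.36964416503906)
(array([0.3741, 0.2524, 0.0585]), np.float64(0.9067439650341313)) [[392.005  344.1463]
 [390.4814 352.3371]] [0.3758 0.2518] [0.3732 0.2541]
((393.14227294921875, 344.6328430175781), (25.508934020996094, 30.812156677246094), 106.12704467773438)
```

```bash
python3 -c "
from rig import manip; print(manip.job_done())"
```

```text
the job is handed in; nothing more can be done
None
```

I handed the job in at about 76 s: the screen is fully down, all four housings stand upright and apart on the drying board with their ears up, and the lid sits level on the blue pot. To centre the pot for the lid I gripped it lightly, which may have shifted it a few millimetres.

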